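# Swap the battery on the sloped charging cradle

## Task

Swap the battery on the charging cradle: take the spent black-topped one off it and stand it flat in the red return tray beside the one already there, then set the blue-topped battery from the rubber mat on the cradle's two sloped rails, centred and in line with them and right down against the red stop, and fold the yellow cover fully down over it. Set the batteries down without dropping them, never tip them far over, and leave everything else where it stands.

Things in the scene. Friction and masses are not known exactly. Their poses are not given: they have to be found in the camera images.
- cradle: charging cradle, fixed: grey base plate 150 x 90 x 10 mm on the table with a pillar that carries the sloped deck; origin at the centre of the plate's underside, x towards the deck's high end
- deck: sloped deck fixed on the cradle: two black rails, each 8 mm wide, 34 mm over all (the battery overhangs), rising by 0.3 rad towards +x, sides open; origin on the plane of the rail tops, 85 mm over the table, where the centre of a battery's underside lies when it rests against the stop; x up the slope, y across, z square to the rails
- stop (a point): middle of the red stop's face at the deck's low end, at x = -48.5 mm, z = 6 mm in the deck's frame; the stop is 34 mm wide and 12 mm high over the rails
- back (a point): middle of the top of the aluminium back plate at the deck's high end, 50 mm wide, 58 mm high over the rails, its face towards the battery at x = 71 mm in the deck's frame
- cover (a joint): angle of the yellow cover, rad: 0 = folded fully down, parallel to the deck, 4 mm above the battery's terminals (its stop); 1.57 = square to the deck; at most 2.3. The hinge is stiff: the cover stays where it is left
- cover_hinge (a point): middle of the cover's hinge line (parallel to the deck's y), at x = 74 mm, z = 64 mm in the deck's frame. The cover is a flat panel 124 mm long, 60 mm wide and 5 mm thick, its middle plane through the hinge line; folded down, it runs from the hinge to -x of the deck
- cover_edge (a point): middle of the cover's free edge, which has a black rim (8 mm broad, 5.5 mm above the middle plane on the outer side); 124 mm from the hinge
- spent: spent battery, on the cradle at the start: 97 x 43 x 52 mm (length x width x height), about 0.5 kg, whitish case with a 12 mm thick black top and two low terminals (5 mm high, copper); origin at the centre of its underside, x along its length, y across its width, z up out of its top; it is the same either way round
- fresh: charged battery, standing on the mat: 97 x 43 x 52 mm (length x width x height), about 0.5 kg, whitish case with a 12 mm thick blue top and two low terminals (5 mm high, copper); origin at the centre of its underside, x along its length, y across its width, z up out of its top; it is the same either way round
- tray: red return tray, fixed, 210 (x) x 170 (y) mm outside, walls 4 mm thick and 18 mm high, floor 4 mm thick; origin at the centre of its underside
- mat: black rubber mat, fixed, 220 (x) x 260 (y) x 3 mm; origin at the centre of its underside
- returned: another spent battery, standing in the tray near its +y wall, to be left there: 97 x 43 x 52 mm (length x width x height), about 0.5 kg, whitish case with a 12 mm thick black top and two low terminals (5 mm high, copper); origin at the centre of its underside, x along its length, y across its width, z up out of its top; it is the same either way round
- other: battery standing on the mat beside the blue-topped one, to be left there: 97 x 43 x 52 mm (length x width x height), about 0.5 kg, whitish case with a 12 mm thick green top and two low terminals (5 mm high, copper); origin at the centre of its underside, x along its length, y across its width, z up out of its top; it is the same either way round
- meter: orange multimeter lying flat, 75 x 150 x 34 mm; origin at the centre of its underside
- can: blue spray can, 52 mm across, 160 mm high; origin at the centre of its underside
- carton: small cardboard box 80 x 60 x 50 mm; origin at the centre of its underside
- tape: roll of black tape lying flat, 96 mm across, 24 mm high; origin at the centre of its underside
- driver: screwdriver with a red handle lying at the side of the table
- mug: white mug, 80 mm across, 90 mm high; origin at the centre of its underside
Things that resemble listed ones, but are neither listed nor needed, are in the scene too. What is shaped like the fresh but pink is not meant. What is shaped like the spent but pink is not meant.

How it is judged (in metres and radians):
At the end, for the whole second after the job is handed in: Blue-topped battery on the rails at the red stop (7 mm along, 9 mm across, 0.12 rad in line, flat within 4 mm and 0.06 rad), cover folded to under 0.08 rad, spent battery standing flat (0.08 rad) on the floor of the red tray; both at rest (x of fresh in the frame of deck between -0.006 and 0.007 m and y of fresh in the frame of deck between -0.009 and 0.009 m and z of fresh in the frame of deck between -0.004 and 0.004 m and angle between the x axis of fresh and the x axis of deck, either way round below 0.12 rad and angle between the z axis of fresh and the z axis of deck, either way round below 0.06 rad and value of joint cover below 0.08 rad and linear speed of each of fresh, spent below 0.03 m/s and x of spent in the frame of tray between -0.075 and 0.075 m and y of spent in the frame of tray between -0.065 and 0.065 m and z of spent in the frame of tray between -0.002 and 0.012 m and angle between spent's own z axis and vertical below 0.08 rad); the robot touches nothing.
It fails at once if something that belongs elsewhere (another battery, multimeter, can, carton, tape, screwdriver, mug) is shifted by more than 30 mm (distance of any of other, returned, meter, can, carton, tape, driver, mug from where it was at the start of the episode above 0.03 m).
It fails at once if one of the two batteries to be moved is tipped by more than 45 degrees (angle between any of spent, fresh's own z axis and vertical above 0.785 rad).
It fails at once if one of the two batteries is dropped or thrown (faster than 0.6 m/s with no finger on it) ((linear speed of spent above 0.6 m/s and contact force between the fingers and spent below 0.05 N) or (linear speed of fresh above 0.6 m/s and contact force between the fingers and fresh below 0.05 N)).
It also fails if it takes over 72 s, if anything falls off the work surface, if the arm or the gripper's body presses on something with over 40 N, if the wrist force passes 120 N, or if a joint passes its speed limit or range.

## Robot

A 6-joint arm with a two-finger parallel gripper is mounted at the origin on the work surface. World frame = base frame: x ahead of the robot, y to its left, z up, the work surface at z = 0. Lengths are in m, angles in degrees, forces in N, time in s.
With the tool pointing down it reaches from about 0.375 to 0.9 m from the base axis. Payload 3.1 kg.
Tool frame: the origin (TCP) lies between the finger pads; the fingertips stand 22 mm ahead of it and the grasp point (between the pads) lies 3 mm ahead of it (bot.tip_extent is the distance from the TCP to the fingertips, in m); y points along the fingers, z is the direction in which the jaws open and shut, and the axes are right-handed (so a half turn about y gives the same grasp; the last joint's range is limited). The gripper opens to 87 mm and grips with 3 to 60 N. Pads are 19 mm wide; open, the fingers measure 117 mm over their backs; the gripper's body (75 mm by 190 mm) begins 51 mm behind the grasp point.
Start: joints at [67.065, 30.224, 82.088, -0, 67.689, -10.227], TCP at [0.137, 0.61, 0.245] pointing down, gripper open.
Joint ranges: [-176.69, 176.69], [-43.24, 126.21], [12.49, 139.97], [-82, 262], [0, 151.66], [-163.58, 163.58]. Speed limits (degrees/s): [159.86, 159.86, 180, 180, 180, 180].

## Interface

Orientations are given as a 3x3 rotation matrix whose columns are the frame's x, y, z axes.
In Python, from rig import bot, eyes, models gives the robot as it stands. The module is installed in compiled form; this text tells all that it offers.
- The arm moves only by the tool arm_command, never from a script. Its arguments are lists of equal length, an entry for each row: "translation": the shift along the tool's x, y, z each as a share of 0.08 m, from -1 to 1, a list of three; "rotation": the turn, a rotation vector about the tool's x, y, z each as a share of 60 degrees, from -1 to 1, a list of three; "grip": the closure, from -1 (fully open) to 1 (shut), so that 0 is half open. In form: {"translation": [[x, y, z], ...], "rotation": [[rx, ry, rz], ...], "grip": [grip, ...]}. A call has 1 to 5 rows; each row is the pose to reach, as a shift and turn from the pose commanded when the call began, along the tool's axes at that moment; what a row does not reach only later rows make up. A row lasts 1/10 s, in which the tool goes at most 50 mm and 8.59 degrees, less where a joint would pass 70% of its speed; a pose out of reach is approached as far as the arm can. A call with a number of a shift or a turn outside -1 to 1 is refused whole. A call with a gripper value outside its range is refused whole. The fingers move at their own pace and stop on an object; the grip force is fixed at half the most. Time passes only in rows, so rows that repeat a pose let the fingers close. It gives the time, the measured TCP pose, the force and the opening at its end, in the units of the state.
- bot.read_state(): the state, without advancing time (a new reading comes with each control period).
- eyes.capture(name): name is "scene" or "top" or "wrist"; returns a dict with "image" (384x512x3 uint8, blue, green, red), "mtx" (3x3 intrinsics, pixels), "rvec" (rotation vector, rad) and "tvec" (3), from world to camera coordinates, as OpenCV has them; the wrist camera has in their place "hand_eye" (4x4, takes a point from camera to tool coordinates, whose origin is the TCP and whose axes are the tool frame's). Camera axes: x right, y down, z forward; pixel columns grow to the right and rows downward; lengths in m; the calibration is good to about 2 mm. A picture is of the moment at which its call begins: read the wrist's pose just before it. There is no depth.
- bot.hand_in(): hands the job in, once; it reports no verdict.
Trained networks look in the newest picture that a camera, given by its name, has taken for a name from the list of things; names that differ only in an ending like _2 or _b are one class to them, and where a whole thing is asked for, a point or a joint stands for the part that bears it (a point fixed in the world has none). Each returns a list of dicts, best first, with "conf" (0 to 1); they miss things now and then, are a little off and sometimes report something else, mostly with a low value. They report only what shows in the picture. A call takes as long as a camera call. They do not tell look-alikes from the thing itself.
- models.recognise(camera, thing): "extent" ([left, top, right, bottom] as shares, 0 to 1, of the picture: columns of its width, rows of its height, round what is visible of it).
- models.spot_point(camera, thing): "point" ([column, row] as shares, 0 to 1, of the picture: columns of its width, rows of its height: a listed point, or the origin of a listed thing).
The state is a dict: "time_s": time; "joint_positions": joint angles; "qvel": joint speeds; "tau": joint torques, N m; "position": TCP position; "tcp_rot": TCP orientation; "force": force on the tool from outside, world axes, zero at the start; "moment": the same for the moment, N m; "opening": opening from 0.0 (shut) to 1.0 (fully open).
Only numpy, scipy, OpenCV 4.12 (cv2) and the standard library are available. Lean on these libraries where they do the work, as an engineer would, in place of code of your own. Each camera call takes 0.05 s, during which the arm holds its last target. There are 200 camera calls.

## Working session

There is one attempt and no reset: what is moved stays moved. The work goes in short steps, Python scripts to look and compute and a tool call to move; the robot and the scene stay as the last step left them, time stands still between calls to the robot, and variables do not carry over. Pictures are saved under pics/ and viewed, about 8 in all and at most 12, crops included, and the job is handed in when it is done.

Besides the shell and the picture viewer there is one more tool, called after ">>>" as name(argument=value, ...) on one line, values as JSON. arm_command: Moves the arm, as the interface text tells. Shift numbers are shares of 0.08 m and turn numbers shares of 60 degrees, none past 1 either way. Its arguments: {"type":"object","properties":{"translation":{"type":"array"},"rotation":{"type":"array"},"grip":{"type":"array"}},"required":["translation","rotation","grip"]}

```bash
mkdir -p pics; python3 - <<'E'
from rig import bot, eyes, models
import cv2, numpy as np
s=bot.read_state(); print({k:np.round(v,3).tolist() for k,v in s.items()})
for c in ["scene","top"]:
    d=eyes.capture(c); cv2.imwrite(f"pics/{c}0.png",cv2.resize(d["image"],(800,600)))
    print(c,d["mtx"].tolist(),np.ravel(d["rvec"]).tolist(),np.ravel(d["tvec"]).tolist())
    for t in ["spent","fresh","tray","mat","returned","other","cradle","deck","stop","back","cover_hinge","cover_edge"]:
        r=models.spot_point(c,t); print(t,[(np.round(np.array(x["point"])*[512,384],1).tolist(),round(x["conf"],2)) for x in r[:4]])
E
```

```text
{'time_s': 0.0, 'joint_positions': [67.067, 30.279, 82.158, -0.002, 67.689, -10.226], 'qvel': [-0.02, -0.058, -0.003, 0.054, 0.081, 0.062], 'tau': [0.0, -44.004, -17.659, 0.063, 0.058, -0.0], 'position': [0.137, 0.609, 0.244], 'tcp_rot': [[0.976, -0.001, 0.22], [-0.22, -0.002, 0.976], [-0.0, -1.0, -0.002]], 'force': [-0.39, 0.089, -0.222], 'moment': [-0.036, -0.034, -0.009], 'opening': 1.001}
scene [[349.82525279159404, 0.0, 255.59491948138557], [0.0, 349.82525279159404, 186.22007370329706], [0.0, 0.0, 1.0]] [0.7562326699289403, 2.3848498456742795, -1.3762790904251474] [0.4348142064683586, -0.02514565773771169, 1.3882226224613072]
spent [([238.1, 201.2], 0.91), ([283.3, 206.0], 0.73)]
fresh [([255.4, 165.6], 0.72), ([210.4, 158.3], 0.55), ([212.6, 179.6], 0.54)]
tray []
mat [([216.5, 187.7], 0.85)]
returned [([343.7, 286.5], 0.65)]
other [([226.7, 193.2], 0.46)]
cradle [([236.2, 223.9], 0.97), ([240.0, 197.2], 0.7)]
deck [([239.0, 198.2], 0.78), ([392.1, 356.3], 0.68), ([239.8, 222.3], 0.51)]
stop []
back [([238.0, 204.6], 0.65), ([228.6, 188.3], 0.55), ([171.7, 210.8], 0.55)]
cover_
[... 320 characters left out ...]
7514783625, 1.760918599058518]
spent [([254.9, 227.1], 0.66), ([262.9, 183.4], 0.59)]
fresh [([334.0, 251.3], 0.84), ([381.6, 222.5], 0.7), ([333.7, 203.1], 0.66), ([176.5, 204.0], 0.23)]
tray [([178.0, 204.0], 0.78), ([301.1, 204.7], 0.66), ([257.8, 182.7], 0.27)]
mat [([317.0, 203.5], 0.68), ([124.2, 189.8], 0.32), ([239.0, 143.7], 0.24)]
returned [([255.6, 155.0], 0.74), ([162.4, 203.2], 0.71), ([122.6, 190.9], 0.67), ([262.1, 191.5], 0.41)]
other [([303.8, 205.1], 0.59), ([303.9, 153.6], 0.58)]
cradle [([332.8, 201.0], 0.21)]
deck [([262.6, 189.8], 0.64), ([255.2, 180.6], 0.51)]
stop []
back [([255.5, 165.2], 0.57)]
cover_hinge [([257.5, 165.7], 0.76)]
cover_edge [([254.1, 156.4], 0.77)]
```

View pics/scene0.png

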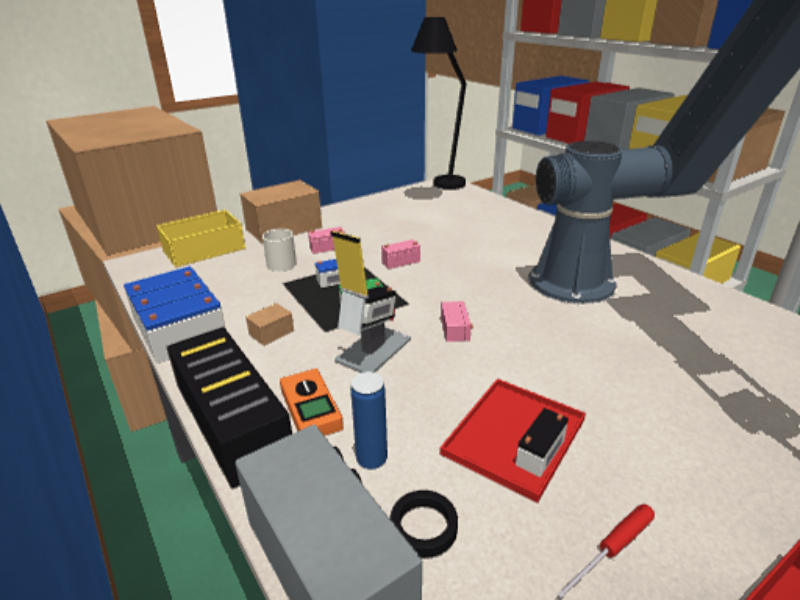

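View pics/top0.png

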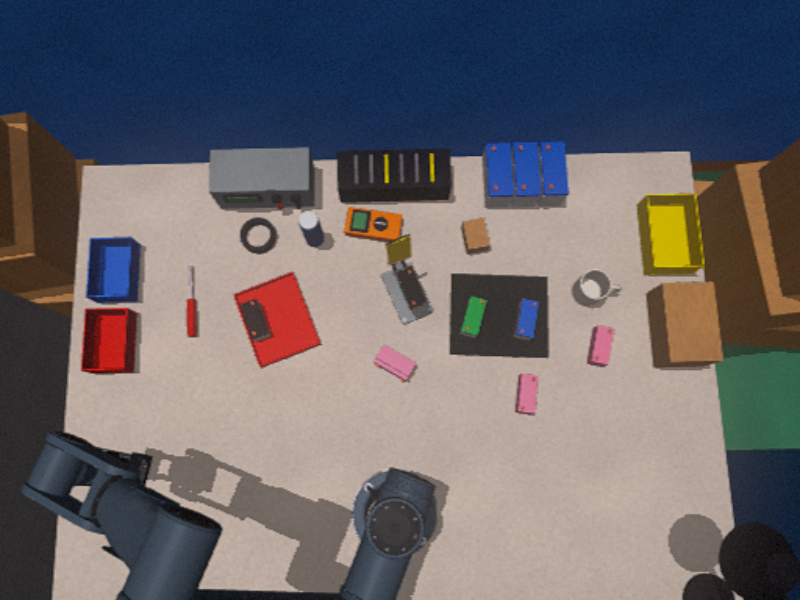

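The scene picture (800x600) shows the cradle at (370,320) with the black-topped battery on it and the yellow cover raised. The tray is at (515,440) with the returned battery in it. In the top view:

- **Spent:** black-topped battery on the cradle at (410,288).
- **Fresh:** blue top on the mat at (527,318).
- **Could be confused with them:** green at (474,315), pink at (396,363), (527,393) and (601,345), the returned black top at (257,320), and the blue-topped triple block at (526,168), which is too big.

By the description I take (410,288) as spent and (527,318) as fresh.

```bash
cat > h.py <<'E'
from rig import bot, eyes, models
import cv2, numpy as np
from scipy.spatial.transform import Rotation as R
def cam(name):
    "image, K, R_wc (cam->world), C (cam centre in world)"
    s=bot.read_state(); d=eyes.capture(name); K=np.array(d["mtx"])
    if "hand_eye" in d:
        H=np.array(d["hand_eye"]); T=np.array(s["tcp_rot"])
        return d["image"],K,T@H[:3,:3],np.array(s["position"])+T@H[:3,3]
    Rm=cv2.Rodrigues(np.array(d["rvec"],float))[0]
    return d["image"],K,Rm.T,-Rm.T@np.ravel(d["tvec"])
def toplane(c,px,z):
    _,K,Rm,C=c; p=np.atleast_2d(px).astype(float)
    r=(Rm@np.linalg.inv(K)@np.c_[p,np.ones(len(p))].T).T
    return C+r*((z-C[2])/r[:,2])[:,None]
def proj(c,P):
    _,K,Rm,C=c; q=(K@Rm.T@(np.atleast_2d(P)-C).T).T
    return q[:,:2]/q[:,2:]
def blobs(img,name,amin=60):
    h=cv2.cvtColor(img,cv2.COLOR_BGR2HSV)
    lo,hi={"blue":((105,120,60),(128,255,255)),"green":((45,90,40),(80,255,255)),"yellow":((18,110,60),(35,255,255)),
     "red":((0,150,60),(6,255,255)),"black":((0,0,0),(180,255,50))}[name]
    m=cv2.inRange(h,lo,hi)
    cs=cv2.findContours(m,cv2.RETR_EXTERNAL,cv2.CHAIN_APPROX_NONE)[0]
    return [c for c in cs if cv2.contourArea(c)>amin]
def rects(c,name,z,amin=60,amax=.03):
    "min-area rectangles in the world plane z: centre, long-axis yaw, sizes"
    out=[]
    for b in blobs(c[0],name,amin):
        w=toplane(c,b[:,0],z)[:,:2].astype(np.float32)
        (cx,cy),(a,bb),_=r=cv2.minAreaRect(w)
        if a*bb>amax: continue
        q=cv2.boxPoints(r); e=max([q[1]-q[0],q[2]-q[1]],key=np.linalg.norm)
        out.append((round(cx,4),round(cy,4),round(np.degrees(np.arctan2(e[1],e[0]))%180,1),round(max(a,bb),3),round(min(a,bb),3),b[:,0].mean(0).round().tolist()))
    return out
E
python3 - <<'E'
from h import *
t=cam("top"); print("topC",t[3])
for n,z,am in [("blue",.055,.02),("green",.055,.02),("red",.018,.06),("black",.056,.02),("yellow",.2,.03)]: print(n,rects(t,n,z,60,am))
d=eyes.capture("wrist"); print(np.round(d["hand_eye"],3).tolist(),d["mtx"][0][0])
print(toplane(t,[[262.5,184]],.14), toplane(t,[[256,172]],.15))
E
```

```text
topC [ 0.15755034 -0.00193312  1.83318687]
blue [(0.4816, -0.3575, np.float32(167.2), 0.097, 0.044, [337.0, 203.0])]
green [(0.4916, -0.2194, np.float32(162.3), 0.097, 0.045, [303.0, 202.0])]
red [(0.4563, 0.7367, np.float32(179.9), 0.171, 0.134, [67.0, 215.0]), (0.5128, 0.523, np.float32(1.9), 0.097, 0.017, [122.0, 203.0]), (0.503, 0.2969, np.float32(20.6), 0.21, 0.167, [176.0, 202.0])]
black []
yellow [(0.6303, -0.028, np.float32(112.0), 0.068, 0.05, [255.0, 159.0])]
[[-0.0, 0.96, 0.281, -0.076], [-0.0, -0.281, 0.96, -0.14], [1.0, 0.0, 0.0, 0.0], [0.0, 0.0, 0.0, 1.0]] 320.959896428662
[[ 0.54828976 -0.05522382  0.14      ]] [[ 0.59433956 -0.03115988  0.15      ]]
```

>>> arm_command(translation=[[0.43,-0.11,-0.3],[0.86,-0.22,-0.6]], rotation=[[0,0,0],[0,0,0]], grip=[-1,-1])

```text
time_s: 1.6
position: [0.1938, 0.5474, 0.2619]
tcp_rot: [[0.976, -0.0, 0.217], [-0.217, -0.0, 0.976], [0.0, -1.0, -0.0]]
force: [1.1, -0.0, -0.2]
opening: 0.999
```

>>> arm_command(translation=[[0.43,-0.11,-0.3],[0.86,-0.22,-0.6]], rotation=[[0,0,0],[0,0,0]], grip=[-1,-1])

```text
time_s: 1.8
position: [0.2513, 0.4846, 0.2801]
tcp_rot: [[0.976, 0.0, 0.219], [-0.219, 0.0, 0.976], [0.0, -1.0, 0.0]]
force: [0.7, -0.6, -0.2]
opening: 0.997
```

>>> arm_command(translation=[[0.43,-0.11,-0.3],[0.86,-0.22,-0.6]], rotation=[[0,0,0],[0,0,0]], grip=[-1,-1])

```text
time_s: 2.0
position: [0.308, 0.4225, 0.2979]
tcp_rot: [[0.976, 0.0, 0.22], [-0.22, 0.0, 0.976], [0.0, -1.0, 0.0]]
force: [-0.5, 0.4, 0.4]
opening: 1.003
```

>>> arm_command(translation=[[0.43,-0.11,-0.3],[0.86,-0.22,-0.6]], rotation=[[0,0,0],[0,0,0]], grip=[-1,-1])

```text
time_s: 2.2
position: [0.3646, 0.3605, 0.3155]
tcp_rot: [[0.976, 0.001, 0.22], [-0.22, 0.0, 0.976], [0.0, -1.0, 0.0]]
force: [0.9, 0.1, -0.6]
opening: 0.999
```

>>> arm_command(translation=[[0.43,-0.11,-0.3],[0.86,-0.22,-0.6],[0.86,-0.22,-0.6],[0.86,-0.22,-0.6]], rotation=[[0,0,0],[0,0,0],[0,0,0],[0,0,0]], grip=[-1,-1,-1,-1])

```text
time_s: 2.6
position: [0.4208, 0.2992, 0.3327]
tcp_rot: [[0.975, -0.0, 0.223], [-0.223, 0.001, 0.975], [-0.0, -1.0, 0.001]]
force: [0.1, 0.5, -0.3]
opening: 0.999
```

```bash
python3 - <<'E'
from h import *
w=cam("wrist"); np.savez("trayw.npz",im=w[0],K=w[1],R=w[2],C=w[3]); cv2.imwrite("pics/w1.png",w[0])
for n,z,am in [("red",.018,.06),("black",.056,.02)]: print(n,rects(w,n,z,200,am))
E
```

```text
red [(0.5117, 0.5238, np.float32(2.9), 0.102, 0.024, [419.0, 172.0]), (0.5025, 0.3002, np.float32(20.6), 0.209, 0.167, [269.0, 193.0])]
black [(0.6737, 0.3546, np.float32(77.1), 0.085, 0.044, [327.0, 305.0]), (0.4957, 0.3518, np.float32(18.6), 0.096, 0.04, [306.0, 197.0])]
```

>>> arm_command(translation=[[0.13,0,-0.42],[0.26,0,-0.84]], rotation=[[0,0,0],[0,0,0]], grip=[-1,-1])

```text
time_s: 2.85
position: [0.4243, 0.2306, 0.3321]
tcp_rot: [[0.977, -0.001, 0.215], [-0.215, -0.0, 0.977], [-0.001, -1.0, -0.0]]
force: [0.8, -0.9, 0.2]
opening: 1.003
```

>>> arm_command(translation=[[0.13,0,-0.42],[0.26,0,-0.84]], rotation=[[0,0,0],[0,0,0]], grip=[-1,-1])

```text
time_s: 3.05
position: [0.43, 0.1599, 0.3322]
tcp_rot: [[0.976, -0.001, 0.217], [-0.217, 0.0, 0.976], [-0.001, -1.0, -0.0]]
force: [0.2, -0.4, 0.2]
opening: 1.002
```

>>> arm_command(translation=[[0.13,0,-0.42],[0.26,0,-0.84]], rotation=[[0,0,0],[0,0,0]], grip=[-1,-1])

```text
time_s: 3.25
position: [0.4357, 0.0898, 0.3323]
tcp_rot: [[0.976, -0.001, 0.217], [-0.217, 0.0, 0.976], [-0.001, -1.0, 0.0]]
force: [0.3, 0.5, 0.4]
opening: 1.002
```

>>> arm_command(translation=[[0.13,0,-0.42],[0.26,0,-0.84]], rotation=[[0,0,0],[0,0,0]], grip=[-1,-1])

```text
time_s: 3.45
position: [0.4415, 0.0197, 0.3323]
tcp_rot: [[0.976, -0.001, 0.217], [-0.217, 0.001, 0.976], [-0.001, -1.0, 0.0]]
force: [1.1, -0.3, 0.3]
opening: 0.998
```

>>> arm_command(translation=[[0.07,0,-0.21],[0.13,0,-0.42],[0.2,0,-0.63],[0.26,0,-0.84],[0.26,0,-0.84]], rotation=[[0,-0.12,0],[0,-0.24,0],[0,-0.36,0],[0,-0.47,0],[0,-0.47,0]], grip=[-1,-1,-1,-1,-1])

```text
time_s: 3.95
position: [0.4479, -0.0508, 0.3323]
tcp_rot: [[0.964, -0.0, -0.267], [0.267, -0.0, 0.964], [-0.0, -1.0, 0.0]]
force: [0.3, -0.2, 0.0]
opening: 0.999
```

```bash
python3 - <<'E'
from h import *
w=cam("wrist"); np.savez("crad.npz",im=w[0],K=w[1],R=w[2],C=w[3])
im=np.vstack([cv2.resize(w[0],(760,570))]); cv2.imwrite("pics/w2.png",im)
for n,z in [("yellow",.2),("red",.08),("blue",.055)]: print(n,rects(w,n,z,30,.05))
for t in ["spent","deck","stop","back","cover_hinge","cover_edge"]:
    r=models.spot_point("wrist",t); print(t,[(np.round(np.array(x["point"])*[512,384],1).tolist(),round(x["conf"],2)) for x in r[:4]])
E
```

```text
yellow [(0.5623, 0.0907, np.float32(105.5), 0.308, 0.023, [363.0, 325.0]), (0.4917, 0.1379, np.float32(29.5), 0.064, 0.026, [435.0, 274.0]), (0.5829, -0.1905, np.float32(1.5), 0.064, 0.026, [78.0, 273.0])]
red [(0.5158, -0.0666, np.float32(111.8), 0.033, 0.008, [231.0, 203.0]), (0.4546, 0.2263, np.float32(110.7), 0.136, 0.112, [452.0, 208.0])]
blue [(0.482, -0.354, np.float32(167.9), 0.1, 0.047, [21.0, 112.0])]
spent [([285.3, 116.9], 0.59), ([234.3, 241.7], 0.56)]
deck []
stop [([231.6, 206.7], 0.96)]
back [([242.1, 309.3], 0.74), ([138.5, 144.1], 0.67)]
cover_hinge [([236.8, 314.3], 0.84)]
cover_edge []
```

View pics/w2.png

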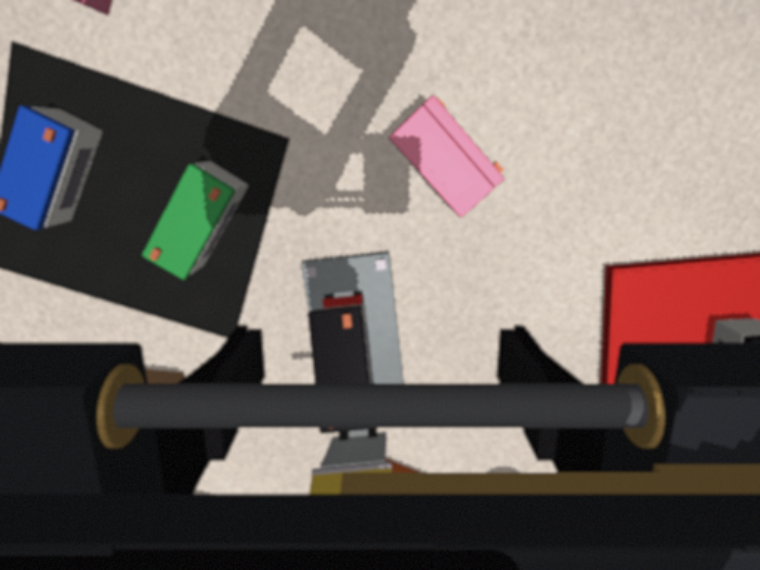

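The wrist view shows the red stop at (342,300) and the low end of the spent battery's black top at (335,310–380), with the rest behind the gripper bar. The blue fresh battery is at (35,165), green at (195,220), and a pink one at (445,155). I'll go up and forward to see the whole cradle above the bar.

>>> arm_command(translation=[[0.1,-0.5,0],[0.5,-0.8,0],[0.9,-0.9,0],[0.9,-0.9,0],[0.9,-0.9,0]], rotation=[[0,0,0],[0,0,0],[0,0,0],[0,0,0],[0,0,0]], grip=[-1,-1,-1,-1,-1])

```text
time_s: 4.8
position: [0.517, -0.0309, 0.4041]
tcp_rot: [[0.963, -0.001, -0.268], [0.268, 0.0, 0.963], [-0.001, -1.0, 0.001]]
force: [-0.3, -0.1, 0.5]
opening: 1.001
```

```bash
python3 - <<'E'
from h import *
w=cam("wrist"); np.savez("crad2.npz",im=w[0],K=w[1],R=w[2],C=w[3])
cv2.imwrite("pics/w3.png",cv2.resize(w[0][60:330,110:420],None,fx=2.5,fy=2.5,interpolation=cv2.INTER_CUBIC)[:600])
for n,z in [("red",.08),("blue",.055)]: print(n,rects(w,n,z,30,.05))
for t in ["spent","deck","stop","back","cover_hinge","cover_edge"]:
    r=models.spot_point("wrist",t); print(t,[(np.round(np.array(x["point"])*[512,384],1).tolist(),round(x["conf"],2)) for x in r[:4]])
s=cam("scene"); np.savez("scene.npz",im=s[0],K=s[1],R=s[2],C=s[3])
for t in ["back","cover_hinge","cover_edge"]:
    r=models.spot_point("scene",t); print(t,[(np.round(np.array(x["point"])*[512,384],1).tolist(),round(x["conf"],2)) for x in r[:4]])
E
```

```text
red [(0.496, 0.2552, np.float32(20.6), 0.184, 0.152, [443.0, 179.0])]
blue [(0.7485, 0.2144, np.float32(56.0), 0.082, 0.029, [354.0, 304.0]), (0.4822, -0.3544, np.float32(167.7), 0.099, 0.047, [44.0, 59.0])]
spent [([236.9, 174.6], 0.98), ([279.9, 67.1], 0.95), ([343.0, 274.2], 0.4)]
deck []
stop [([230.9, 145.1], 0.87)]
back [([240.8, 227.9], 0.55)]
cover_hinge [([239.6, 230.6], 0.68), ([116.6, 210.0], 0.5)]
cover_edge [([231.1, 299.7], 0.82), ([239.3, 226.6], 0.55)]
back [([228.6, 186.2], 0.65)]
cover_hinge [([229.4, 186.8], 0.97)]
cover_edge [([220.8, 146.8], 0.61)]
```

View pics/w3.png

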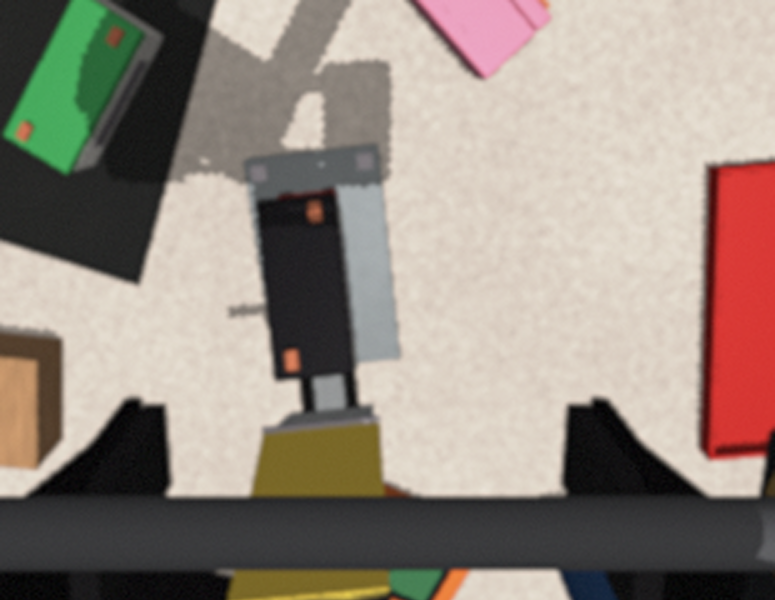

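The view shows the whole cradle: black-top corners at about (258,203), (337,190), (275,380) and (355,373), base-plate corners at (246,160), (378,145) and (398,357), and the cover hinge line from (264,430) to (380,422). I'll fit the deck pose to these.

```bash
cat > deck.py <<'E'
from h import *
from scipy.optimize import least_squares
def ld(f):
    z=np.load(f); return z["im"],z["K"],z["R"],z["C"]
def deckT(x,y,yaw):
    return R.from_euler("ZY",[yaw,-.3]).as_matrix(),np.array([x,y,.085])
E
python3 - <<'E'
from deck import *
w=ld("crad2.npz"); s=ld("scene.npz")
px=lambda a:np.array(a)/2.5+[110,60]
D=np.array([[-48.5,-21.5,52],[-48.5,21.5,52],[48.5,-21.5,52],[48.5,21.5,52],[74,-30,64],[74,30,64]])/1000
pD=px([[259,203],[337,190],[275,379],[355,373],[264,430],[380,422]])
B=np.array([[-75,-45,10],[-75,45,10],[75,45,10]])/1000; pB=px([[246,160],[378,145],[398,357]])
def edge(p):
    a=p[4]; return np.array([.074-.124*np.cos(a),0,.064+.124*np.sin(a)])
def f(p,full=False):
    Rm,o=deckT(*p[:3]); Rz=R.from_euler("Z",p[2]).as_matrix()
    W=lambda q:o+np.atleast_2d(q)@Rm.T
    b=np.array([o[0],o[1],0])+(B+[p[3],0,0])@Rz.T
    e=[proj(w,W(D))-pD,proj(w,b)-pB,.5*(proj(s,W(edge(p)))-[220.8,147]),.3*(proj(w,W(edge(p)))-[231,299.7]),.5*(proj(s,W([.074,0,.064]))-[229.4,186.8])]
    return np.vstack(e) if full else np.vstack(e).ravel()
r=least_squares(f,[.54,-.05,.25,0,1.7],loss="soft_l1")
p=r.x; print(p,np.degrees(p[2])); print(f(p,1).round(1).tolist())
Rm,o=deckT(*p[:3]); np.savez("deckpose.npz",R=Rm,o=o,p=p); print(Rm.round(3).tolist()); print("edge",o+Rm@edge(p),"stop",o+Rm@[-.0485,0,.006])
E
```

```text
[ 5.65934455e-01 -4.70417202e-02  3.77221324e-01  8.83119870e-04
  1.96037262e+00] 21.613189792302517
[[-0.3, -2.1], [0.9, -0.4], [0.6, 0.7], [1.1, -0.2], [-1.0, 1.4], [-0.6, 0.1], [-1.8, -0.3], [-0.1, -0.2], [0.5, 1.2], [-0.2, 1.1], [0.4, -0.4], [-2.0, -0.1]]
[[0.888, -0.368, -0.275], [0.352, 0.93, -0.109], [0.296, 0.0, 0.955]]
edge [ 0.6243881  -0.02388272  0.29151288] stop [ 0.52120983 -0.06476136  0.07639929]
```

```bash
cat > plan.py <<'E'
from deck import *
d=np.load("deckpose.npz"); DR,DO=d["R"],d["o"]
def todo(target,Rt):
    "shift (share of .08) in the present tool axes and turn (share of 60 deg) to a target TCP pose"
    s=bot.read_state(); T=np.array(s["tcp_rot"]); p=np.array(s["position"])
    rv=R.from_matrix(T.T@Rt).as_rotvec(degrees=True)
    print("shift",((T.T@(target-p))/.08).round(3).tolist(),"turn",(rv/60).round(3).tolist())
def tool(xdir):  # tool pointing down, x along yaw (deg)
    return R.from_euler("Z",xdir,degrees=True).as_matrix()@np.array([[1,0,0],[0,0,1],[0,-1,0]]).T.T
DT=np.c_[DR[:,0],-DR[:,2],DR[:,1]]
E
python3 - <<'E'
from plan import *
todo(DO+DR@[0,0,.135],DT); todo(DO+DR@[0,0,.035],DT)
print(tool(0).tolist(),DT.round(2).tolist())
w=ld("crad2.npz"); s=ld("crad.npz")
for z in (0,.03,.06,.09,.12): print(z,toplane(w,[[202,184.4],[214,183.5]],z)[:,:2].round(3).tolist(),toplane(s,[[196.7,239.5]],z)[:,:2].round(3).tolist())
E
```

```text
shift [0.043, 2.383, -0.402] turn [0.015, -0.102, -0.286]
shift [0.41, 3.577, -0.362] turn [0.015, -0.102, -0.286]
[[1.0, 0.0, 0.0], [0.0, 0.0, 1.0], [0.0, -1.0, 0.0]] [[0.89, 0.27, -0.37], [0.35, 0.11, 0.93], [0.3, -0.96, 0.0]]
0 [[0.62, -0.101], [0.613, -0.081]] [[0.621, -0.102]]
0.03 [[0.61, -0.099], [0.604, -0.08]] [[0.605, -0.1]]
0.06 [[0.601, -0.096], [0.594, -0.078]] [[0.59, -0.099]]
0.09 [[0.591, -0.093], [0.585, -0.076]] [[0.574, -0.097]]
0.12 [[0.581, -0.09], [0.576, -0.075]] [[0.558, -0.095]]
```

>>> arm_command(translation=[[0.02,0.5,-0.2],[0.04,1,-0.4]], rotation=[[0,0,0],[0,0,0]], grip=[-1,-1])

```text
time_s: 5.55
position: [0.5299, -0.0619, 0.3252]
tcp_rot: [[0.963, 0.005, -0.268], [0.268, -0.002, 0.963], [0.004, -1.0, -0.003]]
force: [0.5, 0.3, 0.3]
opening: 1.0
```

>>> arm_command(translation=[[0,0.3,0],[0,0.6,0],[0,1,0],[0,1,0]], rotation=[[0.005,-0.03,-0.1],[0.01,-0.07,-0.2],[0.015,-0.1,-0.286],[0.015,-0.1,-0.286]], grip=[-1,-1,-1,-1])

```text
time_s: 5.95
position: [0.5232, -0.0602, 0.24]
tcp_rot: [[0.893, 0.263, -0.365], [0.347, 0.113, 0.931], [0.286, -0.958, 0.01]]
force: [-1.3, -0.2, -0.3]
opening: 1.003
```

```bash
python3 - <<'E'
from plan import *
todo(DO+DR@[0,0,.035],DT)
w=cam("wrist"); px=proj(w,DO+np.array([[-.0485,-.0215,.052],[-.0485,.0215,.052],[-.0485,-.017,.012],[.0,-.0215,.052],[0,.0215,.052],[.048,-.0215,.052],[.048,.0215,.052]])@DR.T); print(px.round().tolist())
im=w[0].copy()
for q in px: cv2.circle(im,tuple(int(v) for v in q),2,(0,255,0),-1)
cv2.imwrite("pics/w4.png",cv2.resize(im,(768,576)))
E
```

```text
shift [-0.025, 1.578, -0.057] turn [-0.008, -0.006, -0.009]
[[223.0, 126.0], [278.0, 126.0], [232.0, 122.0], [225.0, 187.0], [278.0, 186.0], [226.0, 241.0], [277.0, 241.0]]
```

View pics/w4.png

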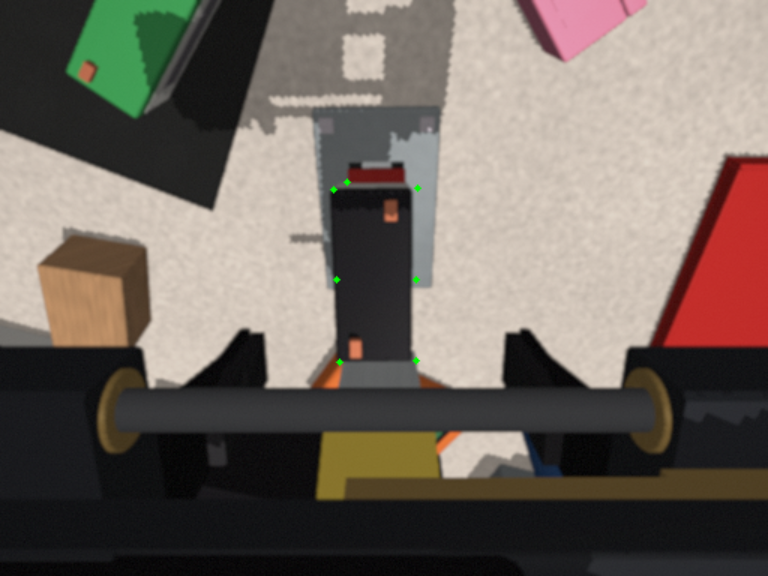

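The overlay agrees with the black top to about 2–3 mm: the battery sits about 2 mm to −y, and the stop fits. The battery in view is the black-topped one on the cradle, so I'll descend and grip.

>>> arm_command(translation=[[0,0.4,-0.04],[-0.02,0.8,-0.08]], rotation=[[-0.004,-0.003,-0.004],[-0.008,-0.006,-0.008]], grip=[-1,-1])

```text
time_s: 6.2
position: [0.5516, -0.0624, 0.1858]
tcp_rot: [[0.882, 0.293, -0.37], [0.357, 0.1, 0.929], [0.309, -0.951, -0.016]]
force: [0.5, -0.2, 0.3]
opening: 1.0
```

>>> arm_command(translation=[[0,0.3,0],[0,0.55,0],[0,0.78,0],[0,0.78,0],[0,0.78,0]], rotation=[[0,0,0],[0,0,0],[0,0,0],[0,0,0],[0,0,0]], grip=[-1,-1,-1,-1,0])

```text
time_s: 6.7
position: [0.5672, -0.0548, 0.1248]
tcp_rot: [[0.883, 0.288, -0.371], [0.357, 0.103, 0.929], [0.305, -0.952, -0.012]]
force: [1.0, 1.0, 0.6]
opening: 0.964
```

>>> arm_command(translation=[[0,0,0],[0,0,0],[0,0,0],[0,0,0],[0,0,0]], rotation=[[0,0,0],[0,0,0],[0,0,0],[0,0,0],[0,0,0]], grip=[1,1,1,1,1])

```text
time_s: 7.2
position: [0.5647, -0.0538, 0.1238]
tcp_rot: [[0.885, 0.284, -0.37], [0.354, 0.106, 0.929], [0.303, -0.953, -0.007]]
force: [0.7, 5.1, 1.6]
opening: 0.541
```

>>> arm_command(translation=[[0,0,0],[0,0,0],[0,0,0],[0,0,0],[0,0,0]], rotation=[[0,0,0],[0,0,0],[0,0,0],[0,0,0],[0,0,0]], grip=[1,1,1,1,1])

```text
time_s: 7.7
position: [0.5645, -0.0535, 0.1236]
tcp_rot: [[0.884, 0.284, -0.371], [0.355, 0.106, 0.929], [0.303, -0.953, -0.007]]
force: [-1.1, 6.0, 5.6]
opening: 0.492
```

>>> arm_command(translation=[[0,-0.1,0],[0,-0.2,0],[0,-0.35,0],[0,-0.5,0],[0,-0.5,0]], rotation=[[0,0,0],[0,0,0],[0,0,0],[0,0,0],[0,0,0]], grip=[1,1,1,1,1])

```text
time_s: 8.2
position: [0.5539, -0.0595, 0.1634]
tcp_rot: [[0.883, 0.288, -0.37], [0.356, 0.102, 0.929], [0.305, -0.952, -0.012]]
force: [1.6, 0.4, -4.1]
opening: 0.494
```

```bash
python3 - <<'E'
from plan import *
s=bot.read_state(); T=np.array(s["tcp_rot"]); p=np.array(s["position"]); print(p,s["force"],s["opening"])
w=cam("wrist"); cv2.imwrite("pics/w5.png",cv2.resize(w[0][50:260,130:380],None,fx=2.5,fy=2.5))
c=T@np.array([-.008,.040,0])  # expected underside centre
B=p+c+np.array([[x,y,.052] for x in(-.0485,.0485) for y in(-.0215,.0215)])@np.c_[T[:,0],T[:,2],-T[:,1]].T
print(((proj(w,B)-[130,50])*2.5).round().tolist())
E
```

```text
[ 0.55385533 -0.05954011  0.16339925] [ 1.61283651  0.35363481 -4.11108586] 0.49370415484569735
[[184.0, 230.0], [453.0, 230.0], [207.0, 730.0], [429.0, 730.0]]
```

View pics/w5.png

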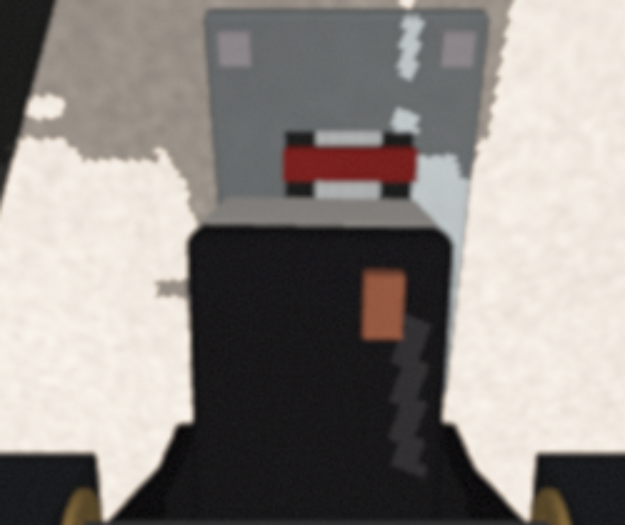

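The battery is held level with the tool, and its low edge is at the predicted row (228 against 230). Next I'll lift, level it, and carry it to the tray.

>>> arm_command(translation=[[0,-0.15,0.1],[0,-0.3,0.3],[0,-0.4,0.6],[0,-0.4,0.9],[0,-0.4,0.9]], rotation=[[0,0,0.06],[0,0.01,0.13],[0,0.02,0.21],[0,0.02,0.29],[0,0.02,0.295]], grip=[1,1,1,1,1])

```text
time_s: 8.75
position: [0.5178, 0.0076, 0.1914]
tcp_rot: [[0.935, 0.001, -0.354], [0.354, -0.006, 0.935], [-0.001, -1.0, -0.006]]
force: [-0.1, -0.3, -4.5]
opening: 0.49
```

>>> arm_command(translation=[[0,0,0.4],[0,0,0.9],[0,0,0.9],[0,0,0.9]], rotation=[[0,0,0],[0,0,0],[0,0,0],[0,0,0]], grip=[1,1,1,1])

```text
time_s: 9.15
position: [0.4924, 0.0725, 0.1906]
tcp_rot: [[0.936, 0.002, -0.353], [0.353, -0.007, 0.936], [-0.0, -1.0, -0.007]]
force: [0.8, -1.1, -3.8]
opening: 0.494
```

```bash
python3 - <<'E'
from plan import *
s=bot.read_state(); print(s["position"],np.round(s["qvel"],1),s["opening"])
todo(np.array([.5195,.2772,.12]),tool(20.6)); 
E
```

```text
[0.49236581 0.07248326 0.19060742] [-1.7  0.2 -1.7 -0.5 -0.3  0.2] 0.49447892041720265
shift [1.22, 0.866, 2.281] turn [0.007, 0.001, -0.0]
```

>>> arm_command(translation=[[0.2,0.05,0.38],[0.4,0.1,0.76]], rotation=[[0,0,0],[0.006,0,0]], grip=[1,1])

```text
time_s: 9.35
position: [0.5029, 0.1392, 0.1825]
tcp_rot: [[0.938, 0.002, -0.348], [0.348, -0.001, 0.938], [0.002, -1.0, -0.001]]
force: [0.4, 0.5, -4.1]
opening: 0.491
```

>>> arm_command(translation=[[0.2,0.1,0.38],[0.4,0.2,0.76]], rotation=[[0,0,0],[0,0,0]], grip=[1,1])

```text
time_s: 9.55
position: [0.5116, 0.2083, 0.1662]
tcp_rot: [[0.937, 0.002, -0.349], [0.349, -0.0, 0.937], [0.002, -1.0, -0.001]]
force: [0.8, -0.1, -4.9]
opening: 0.492
```

>>> arm_command(translation=[[0.2,0.2,0.38],[0.36,0.4,0.66],[0.42,0.56,0.76],[0.42,0.56,0.76],[0.42,0.56,0.76]], rotation=[[0,0,0],[0,0,0],[0,0,0],[0,0,0],[0,0,0]], grip=[1,1,1,1,1])

```text
time_s: 10.05
position: [0.5201, 0.2757, 0.1211]
tcp_rot: [[0.937, -0.002, -0.35], [0.35, -0.002, 0.937], [-0.002, -1.0, -0.001]]
force: [0.6, -0.8, -4.1]
opening: 0.489
```

```bash
python3 - <<'E'
from plan import *
s=bot.read_state(); print(s["position"],np.round(s["qvel"],1),s["opening"],s["force"])
todo(np.array([.5195,.2772,.044]),tool(20.6)); 
w=cam("wrist"); print("red",rects(w,"red",.018,100,.1))
cv2.imwrite("pics/w6.png",cv2.resize(w[0],(768,576)))
E
```

```text
[0.52008055 0.27571974 0.12111278] [-0.5 -1.3 -0.1  0.3 -0.1  0.1] 0.48944445443163337 [ 0.6328059  -0.8040821  -4.08415706]
shift [0.002, 0.964, 0.021] turn [0.001, -0.001, -0.002]
red [(0.4769, 0.29, np.float32(110.5), 0.168, 0.152, [283.0, 125.0])]
```

View pics/w6.png

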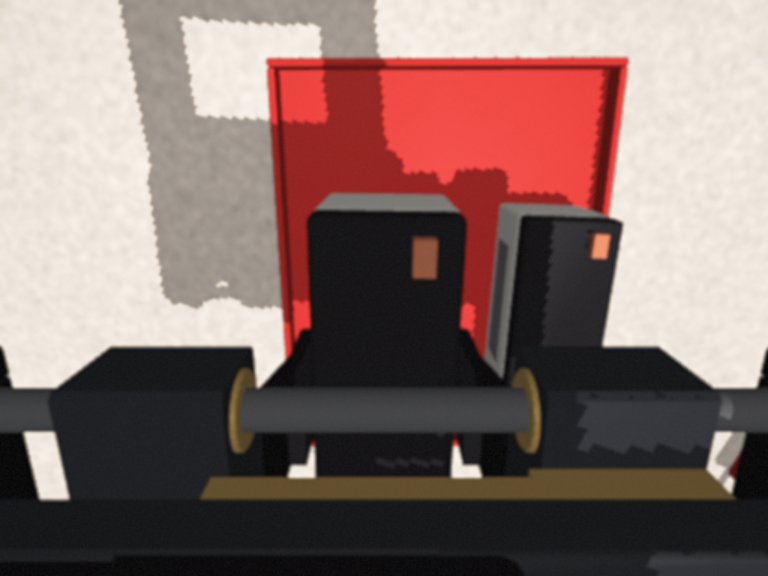

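The battery is over the tray, parallel to the returned one at (555,290), with a gap on both sides. Lowering it gently.

>>> arm_command(translation=[[0,0.3,0.01],[0,0.6,0.02],[0,0.8,0.02],[0,0.88,0.02],[0,0.92,0.02]], rotation=[[0,0,0],[0,0,0],[0,0,0],[0,0,0],[0,0,0]], grip=[1,1,1,1,1])

```text
time_s: 10.6
position: [0.5199, 0.2777, 0.0482]
tcp_rot: [[0.937, 0.0, -0.35], [0.35, -0.001, 0.937], [-0.0, -1.0, -0.001]]
force: [0.2, -0.2, -3.7]
opening: 0.494
```

>>> arm_command(translation=[[0,0.02,0],[0,0.03,0],[0,0.04,0],[0,0.04,0],[0,0.04,0]], rotation=[[0,0,0],[0,0,0],[0,0,0],[0,0,0],[0,0,0]], grip=[1,1,1,1,1])

```text
time_s: 11.1
position: [0.5195, 0.2787, 0.0451]
tcp_rot: [[0.936, 0.0, -0.351], [0.351, -0.001, 0.936], [-0.0, -1.0, -0.001]]
force: [0.9, 0.4, -4.1]
opening: 0.489
```

>>> arm_command(translation=[[0,0.01,0],[0,0.02,0],[0,0.03,0],[0,0.03,0]], rotation=[[0,0,0],[0,0,0],[0,0,0],[0,0,0]], grip=[1,1,1,1])

```text
time_s: 11.5
position: [0.5192, 0.2786, 0.0422]
tcp_rot: [[0.936, -0.001, -0.351], [0.351, -0.001, 0.936], [-0.001, -1.0, -0.0]]
force: [-0.4, -0.1, -5.3]
opening: 0.495
```

>>> arm_command(translation=[[0,0.01,0],[0,0.015,0],[0,0.015,0]], rotation=[[0,0,0],[0,0,0],[0,0,0]], grip=[1,1,1])

```text
time_s: 11.8
position: [0.5193, 0.2786, 0.0417]
tcp_rot: [[0.936, -0.0, -0.351], [0.351, -0.001, 0.936], [-0.001, -1.0, -0.001]]
force: [-2.0, 0.0, 2.2]
opening: 0.485
```

Force rose to +2.2 N, so it is on the tray floor. I'll open part way and lift away.

>>> arm_command(translation=[[0,0,0],[0,0,0],[0,0,0],[0,0,0],[0,0,0]], rotation=[[0,0,0],[0,0,0],[0,0,0],[0,0,0],[0,0,0]], grip=[-0.3,-0.3,-0.3,-0.3,-0.3])

```text
time_s: 12.3
position: [0.5195, 0.2786, 0.0411]
tcp_rot: [[0.936, -0.0, -0.351], [0.351, -0.001, 0.936], [-0.0, -1.0, -0.001]]
force: [0.2, 0.2, 0.0]
opening: 0.645
```

>>> arm_command(translation=[[0,-0.1,0],[0,-0.3,0],[0,-0.6,0],[0,-1,0]], rotation=[[0,0,0],[0,0,0],[0,0,0],[0,0,0]], grip=[-0.3,-0.3,-0.3,-0.3])

```text
time_s: 12.7
position: [0.5185, 0.2783, 0.1213]
tcp_rot: [[0.936, -0.003, -0.351], [0.351, -0.002, 0.936], [-0.003, -1.0, -0.0]]
force: [0.2, -0.1, 0.0]
opening: 0.651
```

>>> arm_command(translation=[[0,-0.5,0],[0,-1,0],[0,-1,0],[0,-1,0]], rotation=[[0,0,0],[0,0,0],[0,0,0],[0,0,0]], grip=[-0.3,-1,-1,-1])

```text
time_s: 13.1
position: [0.5198, 0.2789, 0.2028]
tcp_rot: [[0.936, 0.003, -0.351], [0.351, 0.0, 0.936], [0.002, -1.0, -0.001]]
force: [0.5, -0.0, -0.7]
opening: 0.838
```

```bash
python3 - <<'E'
from plan import *
s=bot.read_state(); print(s["position"],s["opening"],s["force"])
w=cam("wrist"); t=cam("top"); print("black",rects(w,"black",.056,200,.02)); print("blue",rects(t,"blue",.055,60,.02),"green",rects(t,"green",.055,60,.02))
todo(np.array([.46,-.34,.31]),tool(-12.5))
E
```

```text
[0.51982752 0.27888079 0.20277492] 0.8384122716825986 [ 0.5485412  -0.02744158 -0.70697683]
black [(0.66, 0.3251, np.float32(110.6), 0.057, 0.012, [251.0, 313.0]), (0.5555, 0.4799, np.float32(111.7), 0.183, 0.099, [438.0, 280.0]), (0.5107, 0.275, np.float32(19.8), 0.094, 0.041, [256.0, 167.0])]
blue [(0.4816, -0.3575, np.float32(167.2), 0.097, 0.044, [337.0, 203.0])] green [(0.4916, -0.2194, np.float32(162.3), 0.097, 0.045, [303.0, 202.0])]
shift [-3.401, -1.359, -6.982] turn [0.001, 0.551, -0.003]
```

Spent is standing at (0.511, 0.275), yaw 20°, as planned. Next is the fresh battery.

>>> arm_command(translation=[[-0.4,-0.15,-0.45],[-0.8,-0.3,-0.9]], rotation=[[0,0,0],[0,0,0]], grip=[-1,-1])

```text
time_s: 13.4
position: [0.4832, 0.1883, 0.2231]
tcp_rot: [[0.935, -0.005, -0.354], [0.354, -0.002, 0.935], [-0.005, -1.0, 0.0]]
force: [-0.0, -1.7, 0.9]
opening: 0.99
```

>>> arm_command(translation=[[-0.4,-0.15,-0.45],[-0.8,-0.3,-0.9]], rotation=[[0,0,0],[0,0,0]], grip=[-1,-1])

```text
time_s: 13.6
position: [0.4482, 0.0976, 0.2479]
tcp_rot: [[0.936, -0.005, -0.352], [0.352, -0.001, 0.936], [-0.005, -1.0, 0.001]]
force: [1.0, -0.6, 0.9]
opening: 0.999
```

>>> arm_command(translation=[[-0.2,0,-0.48],[-0.4,0,-0.96]], rotation=[[0,0,0],[0,0,0]], grip=[-1,-1])

```text
time_s: 13.8
position: [0.4455, 0.0146, 0.2484]
tcp_rot: [[0.936, -0.003, -0.351], [0.351, -0.0, 0.936], [-0.003, -1.0, 0.001]]
force: [0.2, -0.0, -0.2]
opening: 1.001
```

>>> arm_command(translation=[[-0.2,0,-0.48],[-0.4,0,-0.96]], rotation=[[0,0,0],[0,0,0]], grip=[-1,-1])

```text
time_s: 14.0
position: [0.4428, -0.0686, 0.248]
tcp_rot: [[0.936, -0.004, -0.351], [0.351, 0.001, 0.936], [-0.003, -1.0, 0.002]]
force: [0.3, 0.3, -0.2]
opening: 0.999
```

>>> arm_command(translation=[[-0.2,0,-0.48],[-0.4,0,-0.96]], rotation=[[0,0,0],[0,0,0]], grip=[-1,-1])

```text
time_s: 14.2
position: [0.4399, -0.1516, 0.2479]
tcp_rot: [[0.936, -0.004, -0.351], [0.351, 0.001, 0.936], [-0.003, -1.0, 0.003]]
force: [0.5, 0.2, -0.3]
opening: 1.001
```

>>> arm_command(translation=[[-0.05,0,-0.44],[-0.11,0,-0.88]], rotation=[[0,0,0],[0,0,0]], grip=[-1,-1])

```text
time_s: 14.4
position: [0.4566, -0.2206, 0.2478]
tcp_rot: [[0.937, -0.004, -0.35], [0.35, 0.002, 0.937], [-0.003, -1.0, 0.003]]
force: [0.5, 0.7, -0.4]
opening: 1.0
```

>>> arm_command(translation=[[-0.05,0,-0.44],[-0.11,0,-0.88]], rotation=[[0,0,0],[0,0,0]], grip=[-1,-1])

```text
time_s: 14.6
position: [0.4734, -0.2893, 0.2475]
tcp_rot: [[0.937, -0.003, -0.351], [0.351, 0.002, 0.937], [-0.002, -1.0, 0.003]]
force: [-0.3, 0.0, 0.4]
opening: 0.997
```

>>> arm_command(translation=[[-0.03,0,-0.2],[-0.05,0,-0.4],[-0.08,0,-0.6],[-0.11,0,-0.88],[-0.11,0,-0.88]], rotation=[[0,0.11,0],[0,0.22,0],[0,0.34,0],[0,0.45,0],[0,0.55,0]], grip=[-1,-1,-1,-1,-1])

```text
time_s: 15.1
position: [0.4906, -0.3599, 0.2473]
tcp_rot: [[0.975, -0.002, 0.222], [-0.222, -0.0, 0.975], [-0.002, -1.0, -0.001]]
force: [-0.4, 0.5, 0.0]
opening: 0.999
```

>>> arm_command(translation=[[0,0,0],[0,0,0]], rotation=[[0,0,0],[0,0,0]], grip=[-1,-1])

```text
time_s: 15.3
position: [0.4899, -0.3567, 0.2479]
tcp_rot: [[0.977, -0.003, 0.213], [-0.213, 0.002, 0.977], [-0.003, -1.0, 0.001]]
force: [-0.2, 0.2, -0.5]
opening: 1.003
```

```bash
python3 - <<'E'
from plan import *
s=bot.read_state(); print(s["position"],s["force"],np.round(s["qvel"],1))
w=cam("wrist"); print("blue",rects(w,"blue",.055,200,.02),"green",rects(w,"green",.055,100,.02))
cv2.imwrite("pics/w7.png",cv2.resize(w[0],(640,480)))
E
```

```text
[ 0.48987621 -0.35668571  0.24794607] [-0.20089022  0.18986166 -0.45095675] [ 0.3 -0.8 -0.  -0.1 -0.   0.2]
blue [(0.4819, -0.356, np.float32(167.8), 0.098, 0.045, [255.0, 157.0])] green [(0.4919, -0.2183, np.float32(162.8), 0.098, 0.046, [386.0, 138.0])]
```

View pics/w7.png

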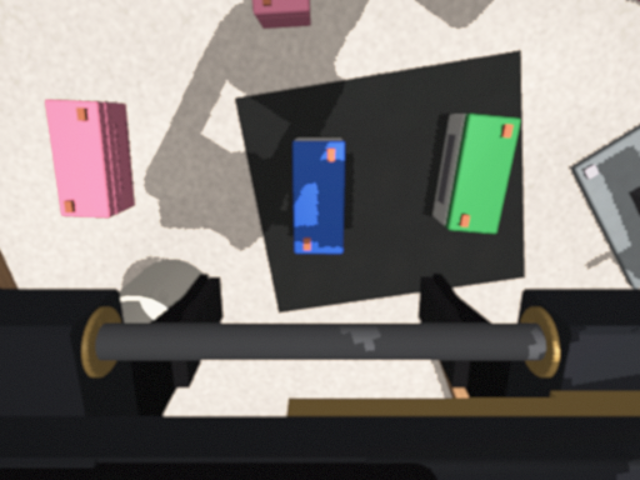

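The blue-topped battery is alone between the fingers at (320,195), aligned with the tool. The network-free fit gives (0.482, −0.356) with size 98x45 mm. Green is at (480,175) and pink at (85,160), both clear of the fingers. Descending.

>>> arm_command(translation=[[-0.05,0.5,0],[-0.1,1,0]], rotation=[[0,0,0],[0,0,0]], grip=[-1,-1])

```text
time_s: 15.55
position: [0.4835, -0.3561, 0.17]
tcp_rot: [[0.977, 0.002, 0.213], [-0.213, -0.004, 0.977], [0.003, -1.0, -0.003]]
force: [0.5, 0.4, -0.9]
opening: 0.998
```

>>> arm_command(translation=[[0,0.4,0],[0,0.8,0],[0,1,0],[0,1,0]], rotation=[[0,0,0],[0,0,0],[0,0,0],[0,0,0]], grip=[-1,-1,-1,-1])

```text
time_s: 15.95
position: [0.4811, -0.3537, 0.0868]
tcp_rot: [[0.977, -0.005, 0.214], [-0.214, 0.004, 0.977], [-0.006, -1.0, 0.003]]
force: [-0.6, 0.6, 1.1]
opening: 1.003
```

>>> arm_command(translation=[[0,0.3,0],[0,0.56,0],[0,0.56,0],[0,0.56,0]], rotation=[[0,0,0],[0,0,0],[0,0,0],[0,0,0]], grip=[-1,-1,-1,-1])

```text
time_s: 16.35
position: [0.4831, -0.3561, 0.0457]
tcp_rot: [[0.977, 0.0, 0.215], [-0.215, -0.001, 0.977], [0.0, -1.0, -0.001]]
force: [0.8, -0.1, 0.9]
opening: 1.002
```

```bash
python3 - <<'E'
from plan import *
todo(np.array([.482,-.356,.042]),tool(-12.2))
E
```

```text
shift [-0.014, 0.046, -0.002] turn [0.001, -0.003, 0.0]
```

>>> arm_command(translation=[[-0.01,0.02,0],[-0.01,0.02,0],[-0.01,0.02,0],[-0.01,0.02,0],[-0.01,0.02,0]], rotation=[[0,0,0],[0,0,0],[0,0,0],[0,0,0],[0,0,0]], grip=[1,1,1,1,1])

```text
time_s: 16.85
position: [0.482, -0.3558, 0.0435]
tcp_rot: [[0.977, -0.0, 0.215], [-0.215, -0.001, 0.977], [0.0, -1.0, -0.001]]
force: [-0.1, 0.1, 0.3]
opening: 0.627
```

>>> arm_command(translation=[[0,0,0],[0,0,0],[0,0,0],[0,0,0],[0,0,0]], rotation=[[0,0,0],[0,0,0],[0,0,0],[0,0,0],[0,0,0]], grip=[1,1,1,1,1])

```text
time_s: 17.35
position: [0.482, -0.3559, 0.0433]
tcp_rot: [[0.977, -0.0, 0.215], [-0.215, -0.001, 0.977], [-0.0, -1.0, -0.001]]
force: [0.2, -0.7, 0.4]
opening: 0.493
```

>>> arm_command(translation=[[0,0,0],[0,-0.2,0],[0,-0.5,0],[0,-0.8,0],[0,-1,0]], rotation=[[0,0,0],[0,0,0],[0,0,0],[0,0,0],[0,0,0]], grip=[1,1,1,1,1])

```text
time_s: 17.85
position: [0.4815, -0.3548, 0.1231]
tcp_rot: [[0.976, -0.002, 0.216], [-0.216, 0.001, 0.976], [-0.002, -1.0, 0.001]]
force: [0.3, 0.5, -6.8]
opening: 0.493
```

>>> arm_command(translation=[[0,-0.4,0],[0,-0.8,0],[0,-1,0],[0,-1,0],[0,-1,0]], rotation=[[0,0,0],[0,0,0],[0,0,0],[0,0,0],[0,0,0]], grip=[1,1,1,1,1])

```text
time_s: 18.35
position: [0.481, -0.3544, 0.2016]
tcp_rot: [[0.976, -0.003, 0.216], [-0.216, 0.002, 0.976], [-0.003, -1.0, 0.001]]
force: [-0.0, -0.7, -7.5]
opening: 0.488
```

```bash
python3 - <<'E'
from plan import *
s=bot.read_state(); T=np.array(s["tcp_rot"]); p=np.array(s["position"]); print(p,s["force"],s["opening"])
w=cam("wrist"); 
b=max(blobs(w[0],"blue",200),key=cv2.contourArea)[:,0]; print("blue px bbox",b.min(0),b.max(0))
B=np.array([[x,.040-.052,y] for x in(-.0485,.0485) for y in(-.0215,.0215)])
print(proj(w,p+B@T.T).round(1).tolist())
todo(DO+DR@[.004,-.0005,.12],DT)
E
```

```text
[ 0.48099614 -0.35442241  0.20160119] [-0.02654785 -0.65619916 -7.45664372] 0.48808244928496697
blue px bbox [204 159] [307 258]
[[202.5, 161.2], [308.1, 161.2], [211.7, 354.7], [299.1, 354.7]]
shift [-0.112, 0.011, 3.752] turn [0.082, -0.564, -0.281]
```

>>> arm_command(translation=[[-0.05,0,0.35],[-0.1,0,0.8]], rotation=[[0,0,0],[0,0,0]], grip=[1,1])

```text
time_s: 18.6
position: [0.487, -0.2916, 0.2008]
tcp_rot: [[0.976, -0.003, 0.218], [-0.218, 0.001, 0.976], [-0.003, -1.0, 0.001]]
force: [0.8, 0.8, -7.4]
opening: 0.493
```

>>> arm_command(translation=[[-0.1,0,0.4],[-0.2,0,0.8]], rotation=[[0,0,0],[0,0,0]], grip=[1,1])

```text
time_s: 18.8
position: [0.4848, -0.2233, 0.2008]
tcp_rot: [[0.976, -0.004, 0.216], [-0.216, 0.002, 0.976], [-0.005, -1.0, 0.001]]
force: [-0.0, -0.1, -7.1]
opening: 0.493
```

>>> arm_command(translation=[[-0.02,0,0.25],[-0.04,0,0.45],[-0.06,0,0.65],[-0.08,0,0.8],[-0.1,0,0.9]], rotation=[[0.016,-0.113,-0.056],[0.032,-0.226,-0.112],[0.048,-0.339,-0.168],[0.064,-0.452,-0.225],[0.08,-0.564,-0.281]], grip=[1,1,1,1,1])

```text
time_s: 19.3
position: [0.4946, -0.1485, 0.2032]
tcp_rot: [[0.892, 0.267, -0.364], [0.349, 0.103, 0.932], [0.286, -0.958, -0.001]]
force: [1.1, -0.9, -6.0]
opening: 0.494
```

>>> arm_command(translation=[[0,0,0],[0,0,0],[0,0,0]], rotation=[[0,0,0],[0,0,0],[0,0,0]], grip=[1,1,1])

```text
time_s: 19.6
position: [0.4971, -0.1514, 0.2049]
tcp_rot: [[0.891, 0.27, -0.365], [0.352, 0.098, 0.931], [0.287, -0.958, -0.008]]
force: [0.1, -0.4, -6.1]
opening: 0.49
```

```bash
python3 - <<'E'
from plan import *
s=bot.read_state(); print(s["position"],s["force"],s["opening"],np.round(s["qvel"],1)); print("deck coords",DR.T@(np.array(s["position"])-DO))
todo(DO+DR@[.006,0,.10],DT)
w=cam("wrist"); cv2.imwrite("pics/w8.png",cv2.resize(w[0],(640,480)))
q=DO+np.array([[-.0485,-.017,.012],[-.0485,.017,.012]])@DR.T; print(proj(w,q).round(1).tolist())
for b in blobs(w[0],"red",20): print(b[:,0].min(0),b[:,0].max(0))
E
```

```text
[ 0.4971303  -0.15139757  0.20488769] [ 0.08803274 -0.35623106 -6.05767616] 0.49004353167613085 [-0.  -0.2 -0.2  0.4  0.1  0.2]
deck coords [-0.06240194 -0.07167554  0.14479581]
shift [0.859, 0.545, 0.901] turn [0.008, -0.001, -0.008]
[[319.2, 197.7], [357.3, 197.8]]
[485 289] [497 299]
[315 185] [356 198]
```

>>> arm_command(translation=[[0.2,0,0.2],[0.5,0.1,0.5],[0.75,0.3,0.77],[0.86,0.5,0.88],[0.86,0.54,0.88]], rotation=[[0,0,0],[0.004,0,-0.004],[0.008,0,-0.008],[0.008,0,-0.008],[0.008,0,-0.008]], grip=[1,1,1,1,1])

```text
time_s: 20.15
position: [0.5444, -0.0548, 0.1821]
tcp_rot: [[0.888, 0.273, -0.37], [0.353, 0.111, 0.929], [0.295, -0.956, 0.002]]
force: [-0.8, 0.1, -6.2]
opening: 0.487
```

>>> arm_command(translation=[[0,0,0],[0,0,0],[0,0,0]], rotation=[[0,0,0],[0,0,0],[0,0,0]], grip=[1,1,1])

```text
time_s: 20.45
position: [0.5446, -0.058, 0.1838]
tcp_rot: [[0.889, 0.277, -0.365], [0.349, 0.108, 0.931], [0.297, -0.955, -0.0]]
force: [0.3, -0.3, -7.3]
opening: 0.491
```

```bash
python3 - <<'E'
from plan import *
s=bot.read_state(); print(s["position"],s["force"]); print("deck coords",DR.T@(np.array(s["position"])-DO))
todo(DO+DR@[.006,-.0015,.045],DT)
w=cam("wrist"); cv2.imwrite("pics/w9.png",cv2.resize(w[0][30:300,130:390],None,fx=2.2,fy=2.2))
q=DO+np.array([[-.0485,-.017,.012],[-.0485,.017,.012]])@DR.T; print(proj(w,q).round(1).tolist())
for b in blobs(w[0],"red",20)+blobs(w[0],"blue",100): print(b[:,0].min(0),b[:,0].max(0))
E
```

```text
[ 0.54461969 -0.0579564   0.18382758] [ 0.33628384 -0.33453995 -7.26986882]
deck coords [ 0.00643371 -0.00229624  0.10145775]
shift [-0.007, 0.706, 0.011] turn [0.001, -0.003, 0.002]
[[235.8, 122.5], [284.1, 122.3]]
[465 159] [511 258]
[237 110] [282 123]
[ 22 312] [ 45 332]
[210 288] [302 317]
[206 158] [306 258]
```

View pics/w9.png

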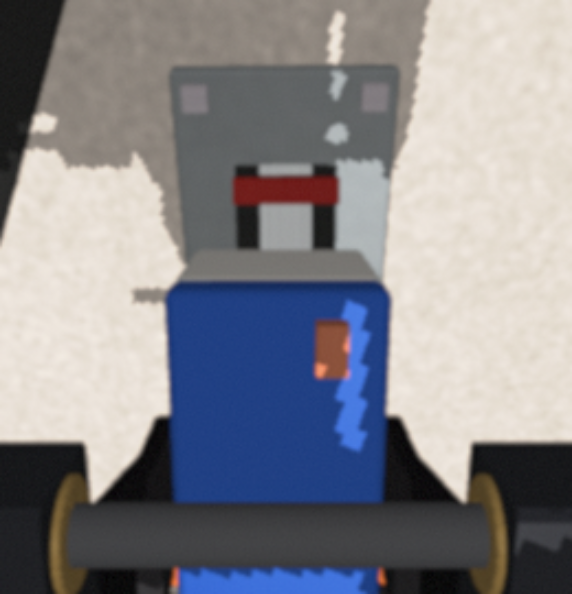

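The stop is at columns 237–282, row 123, against the prediction of 236–284, row 122.4, so the deck pose holds. The battery is in line and about 2.5 mm to −y, which I'll correct on the way down.

>>> arm_command(translation=[[0,0.15,0.01],[0,0.3,0.03],[0,0.45,0.03],[0,0.58,0.03],[0,0.66,0.03]], rotation=[[0,0,0],[0,0,0],[0,0,0],[0,0,0],[0,0,0]], grip=[1,1,1,1,1])

```text
time_s: 21.0
position: [0.5579, -0.0485, 0.1312]
tcp_rot: [[0.889, 0.274, -0.366], [0.349, 0.11, 0.931], [0.295, -0.955, 0.002]]
force: [-0.6, 0.1, -6.8]
opening: 0.491
```

>>> arm_command(translation=[[0,0.02,0],[0,0.03,0],[0,0.04,0],[0,0.04,0],[0,0.04,0]], rotation=[[0,0,0],[0,0,0],[0,0,0],[0,0,0],[0,0,0]], grip=[1,1,1,1,1])

```text
time_s: 21.5
position: [0.5591, -0.0487, 0.1303]
tcp_rot: [[0.889, 0.277, -0.366], [0.349, 0.109, 0.931], [0.297, -0.955, -0.0]]
force: [0.9, 0.8, -6.0]
opening: 0.493
```

```bash
python3 - <<'E'
from plan import *
s=bot.read_state(); print("force deck",DR.T@np.array(s["force"]),s["moment"]); print("deck coords",DR.T@(np.array(s["position"])-DO))
todo(DO+DR@[.003,0,.040],DT)
E
```

```text
force deck [-0.73343616  0.42055968 -6.0390594 ] [-0.18360259  0.50981139 -0.0062054 ]
deck coords [0.00676901 0.00096288 0.04532762]
shift [-0.047, 0.067, -0.012] turn [0.001, -0.002, 0.002]
```

>>> arm_command(translation=[[-0.01,0.02,-0.01],[-0.02,0.03,-0.01],[-0.02,0.045,-0.01],[-0.02,0.045,-0.01]], rotation=[[0,0,0],[0,0,0],[0,0,0],[0,0,0]], grip=[1,1,1,1])

```text
time_s: 21.9
position: [0.5588, -0.0495, 0.1258]
tcp_rot: [[0.889, 0.275, -0.366], [0.349, 0.109, 0.931], [0.296, -0.955, 0.001]]
force: [0.6, -0.0, -5.5]
opening: 0.493
```

>>> arm_command(translation=[[0,0.01,0],[0,0.02,0],[0,0.02,0]], rotation=[[0,0,0],[0,0,0],[0,0,0]], grip=[1,1,1])

```text
time_s: 22.2
position: [0.5591, -0.0494, 0.1253]
tcp_rot: [[0.889, 0.276, -0.366], [0.35, 0.109, 0.931], [0.297, -0.955, 0.0]]
force: [-5.1, -1.6, 2.7]
opening: 0.49
```

```bash
python3 - <<'E'
from plan import *
s=bot.read_state(); print("force deck",DR.T@np.array(s["force"]),s["moment"]); print("deck coords",DR.T@(np.array(s["position"])-DO))
E
```

```text
force deck [-4.31618172  0.43589733  4.12844231] [-0.15143879  0.88963709 -0.02824506]
deck coords [0.00501815 0.00032703 0.04066707]
```

Contact with the rails at deck z 0.0407. Now I'll slide down the slope towards the stop in small steps.

>>> arm_command(translation=[[-0.01,0,0],[-0.02,0,0],[-0.03,0,0],[-0.03,0,0]], rotation=[[0,0,0],[0,0,0],[0,0,0],[0,0,0]], grip=[1,1,1,1])

```text
time_s: 22.6
position: [0.5587, -0.05, 0.1251]
tcp_rot: [[0.888, 0.279, -0.365], [0.348, 0.109, 0.931], [0.3, -0.954, -0.0]]
force: [-0.9, 1.8, 5.7]
opening: 0.493
```

```bash
python3 - <<'E'
from plan import *
s=bot.read_state(); print("force deck",DR.T@np.array(s["force"]),s["moment"]); print("deck coords",DR.T@(np.array(s["position"])-DO))
E
```

```text
force deck [1.47579194 2.00410245 5.53327645] [0.56230785 0.29933161 0.05858368]
deck coords [ 4.36137064e-03 -4.68698555e-05  4.06540290e-02]
```

>>> arm_command(translation=[[-0.01,0,0],[-0.02,0,0],[-0.02,0,0]], rotation=[[0,0,0],[0,0,0],[0,0,0]], grip=[1,1,1])

```text
time_s: 22.9
position: [0.5578, -0.0509, 0.1248]
tcp_rot: [[0.888, 0.281, -0.365], [0.348, 0.108, 0.931], [0.301, -0.954, -0.002]]
force: [0.0, 1.8, 4.6]
opening: 0.492
```

```bash
python3 - <<'E'
from plan import *
s=bot.read_state(); print("force deck",DR.T@np.array(s["force"]),s["moment"]); print("deck coords",DR.T@(np.array(s["position"])-DO))
E
```

```text
force deck [2.01214096 1.65096298 4.22713482] [0.51397956 0.17849641 0.07043833]
deck coords [ 0.00322984 -0.00057441  0.04069664]
```

>>> arm_command(translation=[[-0.01,0,0],[-0.02,0,0],[-0.03,0,0],[-0.03,0,0]], rotation=[[0,0,0],[0,0,0],[0,0,0],[0,0,0]], grip=[1,1,1,1])

```text
time_s: 23.3
position: [0.5562, -0.0522, 0.1242]
tcp_rot: [[0.888, 0.282, -0.364], [0.348, 0.107, 0.931], [0.301, -0.954, -0.003]]
force: [1.1, 0.4, 4.2]
opening: 0.488
```

```bash
python3 - <<'E'
from plan import *
s=bot.read_state(); print("force deck",DR.T@np.array(s["force"]),s["moment"]); print("deck coords",DR.T@(np.array(s["position"])-DO))
E
```

```text
force deck [ 2.39808848 -0.00475703  3.70625401] [ 0.41148162  0.12387638 -0.04980468]
deck coords [ 0.0011234  -0.00119757  0.0407103 ]
```

>>> arm_command(translation=[[-0.01,0,0],[-0.02,0,0],[-0.02,0,0]], rotation=[[0,0,0],[0,0,0],[0,0,0]], grip=[1,1,1])

```text
time_s: 23.6
position: [0.555, -0.0529, 0.1238]
tcp_rot: [[0.888, 0.282, -0.364], [0.348, 0.107, 0.931], [0.302, -0.953, -0.003]]
force: [2.6, 1.7, 4.8]
opening: 0.489
```

```bash
python3 - <<'E'
from plan import *
s=bot.read_state(); print("force deck",DR.T@np.array(s["force"]),s["moment"]); print("deck coords",DR.T@(np.array(s["position"])-DO))
w=cam("wrist"); cv2.imwrite("pics/w10.png",cv2.resize(w[0][30:300,130:390],None,fx=2.2,fy=2.2))
for b in blobs(w[0],"red",20)+blobs(w[0],"blue",100): print(b[:,0].min(0),b[:,0].max(0))
print(proj(w,DO+np.array([[-.0485,-.017,.012],[-.0485,.017,.012],[-.0485,-.0215,.052],[-.0485,.0215,.052]])@DR.T).round(1).tolist())
E
```

```text
force deck [4.28272174 0.59897445 3.68229793] [ 0.37671516 -0.02208787 -0.04871985]
deck coords [-0.00030183 -0.00144235  0.04074251]
[228 128] [290 144]
[211 287] [300 317]
[206 159] [306 258]
[[227.5, 145.9], [292.0, 145.8], [207.7, 162.4], [313.2, 162.2]]
```

View pics/w10.png

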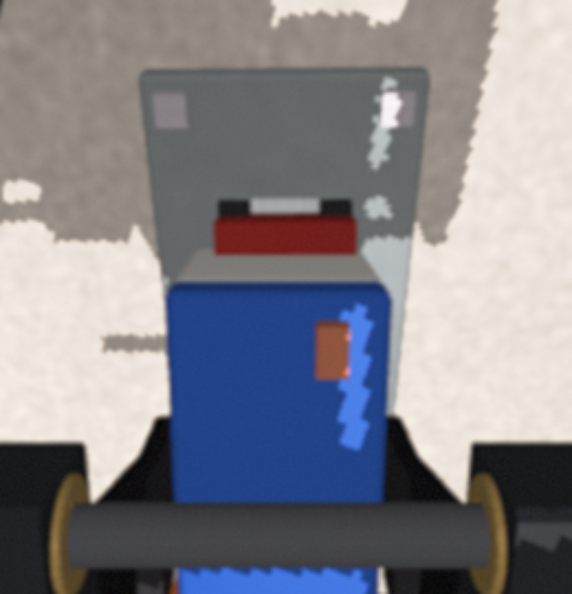

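The battery touches the red stop at (285,235–255), is in line, and is about 1.5 mm to −y, within tolerance. Force along x has risen to 4 N. Releasing and backing off square to the deck.

>>> arm_command(translation=[[0,0,0],[0,0,0],[0,0,0],[0,0,0],[0,0,0]], rotation=[[0,0,0],[0,0,0],[0,0,0],[0,0,0],[0,0,0]], grip=[0,-0.6,-0.6,-0.6,-0.6])

```text
time_s: 24.15
position: [0.5519, -0.052, 0.1218]
tcp_rot: [[0.889, 0.275, -0.366], [0.349, 0.109, 0.931], [0.296, -0.955, 0.001]]
force: [0.8, 0.3, -0.9]
opening: 0.757
```

>>> arm_command(translation=[[0,-0.1,0],[0,-0.3,0],[0,-0.6,0],[0,-1,0]], rotation=[[0,0,0],[0,0,0],[0,0,0],[0,0,0]], grip=[-0.6,-0.6,-0.6,-0.6])

```text
time_s: 24.55
position: [0.5291, -0.0606, 0.1986]
tcp_rot: [[0.89, 0.273, -0.366], [0.349, 0.11, 0.931], [0.295, -0.956, 0.002]]
force: [-0.2, 0.1, 0.7]
opening: 0.796
```

>>> arm_command(translation=[[0,-0.4,0],[0,-0.7,0],[0,-0.7,0],[0,-0.7,0]], rotation=[[0,0,0],[0,0,0],[0,0,0],[0,0,0]], grip=[-0.6,-0.6,-0.6,-0.6])

```text
time_s: 24.95
position: [0.5145, -0.067, 0.2525]
tcp_rot: [[0.889, 0.277, -0.366], [0.349, 0.108, 0.931], [0.297, -0.955, -0.001]]
force: [0.2, 0.3, 0.1]
opening: 0.8
```

```bash
python3 - <<'E'
from plan import *
s=bot.read_state(); print("deck coords",DR.T@(np.array(s["position"])-DO),s["force"],s["position"])
w=cam("wrist")
b=max(blobs(w[0],"blue",100),key=cv2.contourArea)[:,0]; r=cv2.minAreaRect(b); print(cv2.boxPoints(r).round(1).tolist())
print(proj(w,DO+np.array([[x,y,.052] for x in (-.0485,.0485) for y in (-.0215,.0215)])@DR.T).round(1).tolist())
for b in blobs(w[0],"red",20): print(b[:,0].min(0),b[:,0].max(0))
print(proj(w,DO+np.array([[-.0485,-.017,.012],[-.0485,.017,.012]])@DR.T).round(1).tolist())
E
```

```text
deck coords [-0.00321376  0.0003669   0.17635151] [0.21354706 0.30689941 0.09675807] [ 0.51449366 -0.06702762  0.2525253 ]
[[228.0, 130.0], [279.0, 130.0], [279.0, 238.0], [228.0, 238.0]]
[[229.9, 130.5], [282.6, 130.3], [232.7, 238.9], [280.4, 238.8]]
[497 237] [509 243]
[239 116] [272 124]
[432 109] [511 231]
[[238.1, 125.5], [274.5, 125.4]]
```

The battery rests at about x 0, y −2 mm. For the cover, I'll take the closed fingers over its edge and behind it, then sweep the fingertip along the arc about the hinge.

>>> arm_command(translation=[[0,-0.45,0],[0,-0.86,0],[0,-0.86,0]], rotation=[[0,0,0],[0,0,0],[0,0,0]], grip=[1,1,1])

```text
time_s: 25.3
position: [0.4969, -0.0753, 0.32]
tcp_rot: [[0.888, 0.28, -0.366], [0.35, 0.106, 0.931], [0.3, -0.954, -0.004]]
force: [0.5, 0.2, 0.7]
opening: 0.613
```

>>> arm_command(translation=[[0.35,0,0],[0.7,0,0]], rotation=[[0,0,0],[0,0,0]], grip=[1,1])

```text
time_s: 25.5
position: [0.5451, -0.0544, 0.3324]
tcp_rot: [[0.89, 0.272, -0.365], [0.348, 0.11, 0.931], [0.294, -0.956, 0.003]]
force: [0.4, -1.6, 0.7]
opening: 0.432
```

>>> arm_command(translation=[[0.35,0,0],[0.7,0,0]], rotation=[[0,0,0],[0,0,0]], grip=[1,1])

```text
time_s: 25.7
position: [0.5956, -0.0344, 0.3484]
tcp_rot: [[0.89, 0.272, -0.366], [0.349, 0.11, 0.931], [0.293, -0.956, 0.003]]
force: [0.2, -0.1, -0.1]
opening: 0.245
```

>>> arm_command(translation=[[0.35,0,0],[0.7,0,0],[0.7,0,0],[0.7,0,0],[0.7,0,0]], rotation=[[0,0,0],[0,0,0],[0,0,0],[0,0,0],[0,0,0]], grip=[1,1,1,1,1])

```text
time_s: 26.2
position: [0.6436, -0.0156, 0.3652]
tcp_rot: [[0.89, 0.272, -0.366], [0.349, 0.11, 0.931], [0.293, -0.956, 0.003]]
force: [0.0, -0.1, 0.7]
opening: 0.004
```

```bash
python3 - <<'E'
from plan import *
s=bot.read_state(); print("deck coords",DR.T@(np.array(s["position"])-DO),s["force"],s["opening"],s["position"])
todo(DO+DR@[.162,0,.173],DT)
w=cam("wrist"); cv2.imwrite("pics/w11.png",cv2.resize(w[0],(640,480)))
a=1.96; q=DO+DR@np.array([[.074-.124*np.cos(a),y,.064+.124*np.sin(a)] for y in(-.03,.03)]).T.T[0]; 
print(proj(w,DO+np.array([[.074-.124*np.cos(a),y,.064+.124*np.sin(a)] for y in(-.03,.03)])@DR.T).round().tolist())
for b in blobs(w[0],"yellow",60): print(b[:,0].min(0),b[:,0].max(0))
E
```

```text
deck coords [0.16287728 0.00061973 0.24293078] [ 0.01215353 -0.09875019  0.70836341] 0.003891147484623117 [ 0.64362518 -0.01559449  0.36521416]
shift [-0.009, 0.874, -0.01] turn [-0.002, -0.003, -0.003]
[[209.0, 147.0], [302.0, 147.0]]
[ 44 312] [396 332]
[270 245] [276 301]
[236 245] [242 301]
[208 216] [220 232]
[124 192] [140 235]
[211  77] [302 149]
```

View pics/w11.png

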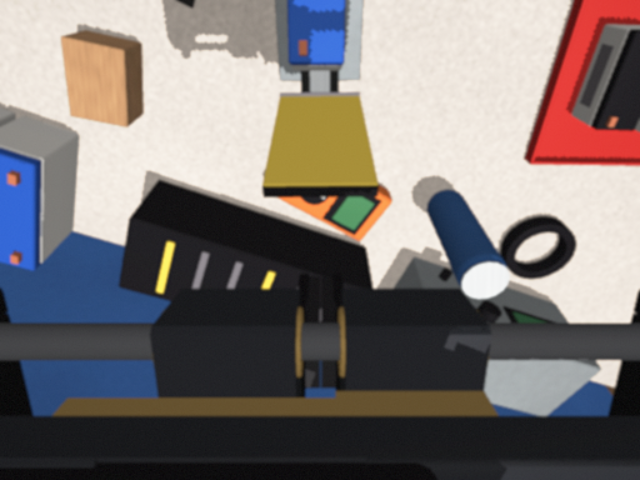

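The cover edge is at row 147, columns 211–302 (512x384 image), as predicted for 1.96 rad, and the shut fingers are beyond it. I'll lower behind the cover and start the sweep.

>>> arm_command(translation=[[0,0.4,0],[-0.01,0.8,0],[-0.01,0.87,-0.01],[-0.01,0.87,-0.01]], rotation=[[0,0,0],[0,0,0],[0,0,0],[0,0,0]], grip=[1,1,1,1])

```text
time_s: 26.65
position: [0.6628, -0.0094, 0.2994]
tcp_rot: [[0.89, 0.273, -0.366], [0.349, 0.11, 0.931], [0.294, -0.956, 0.002]]
force: [0.7, 0.4, 0.3]
opening: 0.004
```

>>> arm_command(translation=[[-0.27,0,0],[-0.52,-0.03,0],[-0.72,-0.06,0],[-0.95,-0.1,0],[-0.95,-0.1,0]], rotation=[[0,0,0],[0,0,0],[0,0,0],[0,0,0],[0,0,0]], grip=[1,1,1,1,1])

```text
time_s: 27.15
position: [0.5928, -0.0374, 0.2876]
tcp_rot: [[0.889, 0.277, -0.364], [0.348, 0.108, 0.931], [0.297, -0.955, -0.001]]
force: [-0.1, 0.2, 0.1]
opening: 0.003
```

```bash
python3 - <<'E'
from plan import *
s=bot.read_state(); print("deck coords",DR.T@(np.array(s["position"])-DO),"f deck",DR.T@np.array(s["force"]))
todo(DO+DR@[.0514,0,.1754],DT)
E
```

```text
deck coords [ 0.08713258 -0.00093287  0.18514118] f deck [0.02656374 0.17180865 0.07430208]
shift [-0.447, 0.121, 0.01] turn [0.002, -0.004, 0.002]
```

>>> arm_command(translation=[[-0.22,0.06,0],[-0.45,0.12,0],[-0.61,0.2,0],[-0.76,0.29,0],[-0.76,0.29,0]], rotation=[[0,0,0],[0,0,0],[0,0,0],[0,0,0],[0,0,0]], grip=[1,1,1,1,1])

```text
time_s: 27.65
position: [0.5462, -0.0556, 0.2459]
tcp_rot: [[0.889, 0.276, -0.365], [0.348, 0.109, 0.931], [0.296, -0.955, 0.001]]
force: [0.6, 0.0, -0.2]
opening: 0.008
```

```bash
python3 - <<'E'
from plan import *
s=bot.read_state(); print("deck coords",DR.T@(np.array(s["position"])-DO),"f deck",DR.T@np.array(s["force"]))
w=cam("scene"); x,y=(proj(w,DO+DR@[.05,0,.12])[0]).astype(int); print(x,y)
cv2.imwrite("pics/s12.png",cv2.resize(w[0][y-60:y+60,x-70:x+70],None,fx=5,fy=5,interpolation=cv2.INTER_CUBIC))
print([(b[:,0].min(0).tolist(),b[:,0].max(0).tolist()) for b in blobs(w[0],"yellow",40)])
for a in (1.96,1.2,.9,.6): print(a,proj(w,DO+DR@[.074-.124*np.cos(a),0,.064+.124*np.sin(a)]).round().tolist())
print(models.spot_point("scene","cover_edge")[:2])
E
```

```text
deck coords [ 0.02701117 -0.00068835  0.16010078] f deck [ 0.52437769 -0.21545214 -0.35935039]
232 167
[([129, 237], [160, 251]), ([115, 216], [144, 227]), ([219, 154], [253, 188]), ([450, 152], [473, 180]), ([420, 148], [447, 171]), ([100, 134], [156, 170]), ([230, 125], [257, 135]), ([431, 61], [463, 100])]
1.96 [[220.0, 149.0]]
1.2 [[240.0, 147.0]]
0.9 [[245.0, 152.0]]
0.6 [[248.0, 160.0]]
[{'point': [0.4793, 0.3997], 'conf': 0.71}, {'point': [0.4426, 0.4818], 'conf': 0.19}]
```

View pics/s12.png

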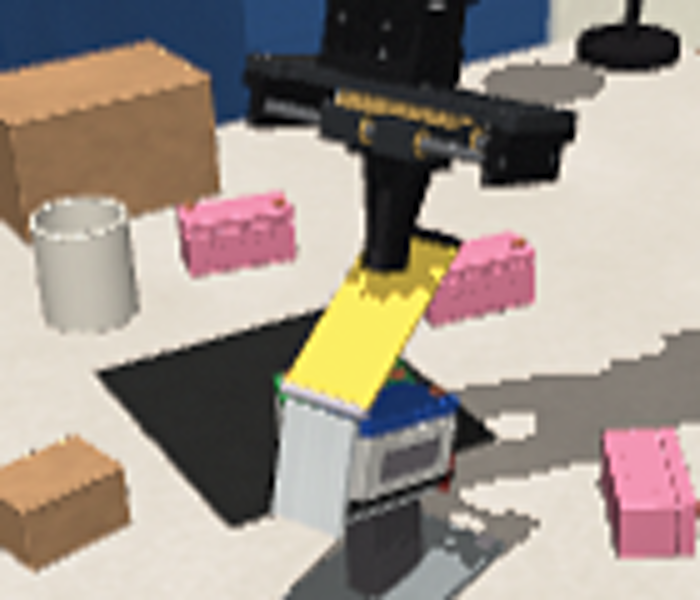

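The scene picture shows the closed fingers on the outer face of the cover, already folded to about 0.9 rad, with the blue battery on the deck. Continuing down.

>>> arm_command(translation=[[-0.14,0.09,0],[-0.26,0.23,0],[-0.35,0.38,0],[-0.42,0.54,0],[-0.45,0.66,0]], rotation=[[0,0,0],[0,0,0],[0,0,0],[0,0,0],[0,0,0]], grip=[1,1,1,1,1])

```text
time_s: 28.25
position: [0.5288, -0.0623, 0.1839]
tcp_rot: [[0.889, 0.276, -0.366], [0.35, 0.109, 0.931], [0.296, -0.955, 0.0]]
force: [-0.1, -0.8, 1.0]
opening: 0.005
```

>>> arm_command(translation=[[-0.01,0.07,0],[-0.02,0.12,0],[-0.02,0.17,0],[-0.02,0.2,0],[-0.02,0.2,0]], rotation=[[0,0,0],[0,0,0],[0,0,0],[0,0,0],[0,0,0]], grip=[1,1,1,1,1])

```text
time_s: 28.75
position: [0.5321, -0.0608, 0.1687]
tcp_rot: [[0.889, 0.276, -0.366], [0.349, 0.109, 0.931], [0.297, -0.955, 0.001]]
force: [-0.4, 1.1, 0.0]
opening: 0.003
```

```bash
python3 - <<'E'
from plan import *
s=bot.read_state(); print("deck coords",DR.T@(np.array(s["position"])-DO),"f deck",DR.T@np.array(s["force"]))
todo(DO+DR@[-.0115,0,.0875],DT)
E
```

```text
deck coords [-0.01012201 -0.00037161  0.09078671] f deck [0.05527719 1.14872849 0.00651701]
shift [-0.017, 0.041, 0.005] turn [0.0, -0.002, 0.001]
```

>>> arm_command(translation=[[0,0.015,0],[0,0.03,0],[0,0.045,0],[0,0.045,0]], rotation=[[0,0,0],[0,0,0],[0,0,0],[0,0,0]], grip=[1,1,1,1])

```text
time_s: 29.15
position: [0.5328, -0.0607, 0.1671]
tcp_rot: [[0.888, 0.277, -0.367], [0.35, 0.108, 0.93], [0.298, -0.955, -0.001]]
force: [-7.3, -1.5, 15.0]
opening: 0.004
```

>>> arm_command(translation=[[0,0.01,0],[0,0.02,0],[0,0.02,0]], rotation=[[0,0,0],[0,0,0],[0,0,0]], grip=[1,1,1])

```text
time_s: 29.45
position: [0.5329, -0.0607, 0.1669]
tcp_rot: [[0.888, 0.278, -0.367], [0.351, 0.108, 0.93], [0.298, -0.955, -0.002]]
force: [-13.5, -3.4, 26.2]
opening: 0.005
```

```bash
python3 - <<'E'
from plan import *
s=bot.read_state(); print("deck coords",DR.T@(np.array(s["position"])-DO),"f deck",DR.T@np.array(s["force"]))
E
```

```text
deck coords [-0.0099885  -0.00049409  0.08879161] f deck [-5.4654323  1.7893238 29.1198763]
```

The force has risen to 29 N at z 0.0888 (0.0885 expected), so the cover is on its stop. Lifting clear and checking.

>>> arm_command(translation=[[0,-0.1,0],[0,-0.4,0],[0,-0.8,0],[0,-1,0]], rotation=[[0,0,0],[0,0,0],[0,0,0],[0,0,0]], grip=[1,1,1,1])

```text
time_s: 29.85
position: [0.5117, -0.0696, 0.2424]
tcp_rot: [[0.888, 0.278, -0.366], [0.35, 0.107, 0.931], [0.298, -0.954, -0.002]]
force: [0.2, -0.5, 0.2]
opening: 0.009
```

>>> arm_command(translation=[[-0.2,-0.5,0],[-0.5,-0.8,0],[-0.8,-0.8,0],[-0.8,-0.8,0],[-0.8,-0.8,0]], rotation=[[0,0,0],[0,0,0],[0,0,0],[0,0,0],[0,0,0]], grip=[1,1,1,1,1])

```text
time_s: 30.35
position: [0.437, -0.0986, 0.2826]
tcp_rot: [[0.889, 0.277, -0.365], [0.348, 0.109, 0.931], [0.297, -0.955, 0.0]]
force: [0.0, -0.8, 0.4]
opening: 0.007
```

```bash
python3 - <<'E'
from plan import *
s=bot.read_state(); print(s["position"],s["force"],s["time_s"])
w=cam("wrist"); sc=cam("scene"); t=cam("top")
for a in (0,.08,.2): print(a,"edge wrist/scene",proj(w,DO+np.array([[.074-.124*np.cos(a)+.0055*np.sin(a),y,.064+.124*np.sin(a)+.0055*np.cos(a)] for y in(-.03,.03)])@DR.T).round(1).tolist(),proj(sc,DO+np.array([[.074-.124*np.cos(a),y,.064+.124*np.sin(a)] for y in (-.03,.03)])@DR.T).round(1).tolist())
print("yellow",[(b[:,0].min(0).tolist(),b[:,0].max(0).tolist()) for b in blobs(w[0],"yellow",200)])
print("spent top",rects(t,"black",.056,100,.02),"green",rects(t,"green",.055,60,.02))
a=cv2.resize(w[0],(512,384)); x,y=proj(sc,DO+DR@[0,0,.03])[0].astype(int)
b=cv2.resize(sc[0][y-32:y+32,x-48:x+48],(576,384),interpolation=cv2.INTER_CUBIC)
im=np.hstack([a[:,100:324],b]); cv2.imwrite("pics/f13.png",im)
E
```

```text
[ 0.43698825 -0.09863129  0.28264417] [ 0.03515825 -0.84884527  0.36859662] 30.35
0 edge wrist/scene [[226.8, 197.4], [287.7, 197.2]] [[241.2, 178.3], [256.5, 183.1]]
0.08 edge wrist/scene [[226.0, 201.5], [288.7, 201.3]] [[241.6, 175.4], [256.9, 180.2]]
0.2 edge wrist/scene [[224.6, 209.6], [290.2, 209.4]] [[241.8, 171.1], [257.3, 175.8]]
yellow [([44, 313], [397, 332]), ([271, 246], [276, 301]), ([236, 246], [242, 301]), ([228, 204], [286, 258])]
spent top [(0.1036, 0.8993, np.float32(153.4), 0.113, 0.061, [18.0, 309.0])] green []
```

```bash
python3 - <<'E'
from plan import *
w=cam("wrist"); K=w[0][:,:,:].astype(int)
for a in (0,.05,.08,.12): print(a,"rim inner",proj(w,DO+DR@[.074-.116*np.cos(a)+.0055*np.sin(a),0,.064+.116*np.sin(a)+.0055*np.cos(a)]).round(1),"outer",proj(w,DO+DR@[.074-.124*np.cos(a)+.0055*np.sin(a),0,.064+.124*np.sin(a)+.0055*np.cos(a)]).round(1))
print([(r,w[0][r,257].tolist()) for r in range(180,210,2)])
print("red",[(b[:,0].min(0).tolist(),b[:,0].max(0).tolist()) for b in blobs(w[0],"red",20)],"stop pred",proj(w,DO+np.array([[-.0485,-.017,.012],[-.0485,.017,.012]])@DR.T).round(1).tolist())
sc=cam("scene")
for t in ["spent","returned"]: print(t,[(np.round(np.array(x["point"])*[512,384],1).tolist(),round(x["conf"],2)) for x in models.spot_point("scene",t)[:5]])
print("pred spent",proj(sc,[[.511,.275,.004],[.4957,.3518,.004]]).round(1).tolist(),"green",rects(sc,"green",.055,20,.02))
E
```

```text
0 rim inner [[257.2 204.6]] outer [[257.2 196.9]]
0.05 rim inner [[257.2 207. ]] outer [[257.2 199.4]]
0.08 rim inner [[257.2 208.6]] outer [[257.2 201. ]]
0.12 rim inner [[257.3 211. ]] outer [[257.3 203.4]]
[(180, [23, 24, 102]), (182, [58, 61, 106]), (184, [105, 110, 113]), (186, [109, 113, 114]), (188, [109, 113, 115]), (190, [112, 102, 99]), (192, [96, 51, 33]), (194, [109, 56, 37]), (196, [44, 40, 44]), (198, [47, 45, 46]), (200, [49, 47, 49]), (202, [51, 45, 46]), (204, [70, 141, 150]), (206, [105, 239, 246]), (208, [105, 239, 245])]
red [([244, 174], [270, 181]), ([409, 160], [511, 258])] stop pred [[242.3, 182.5], [271.7, 182.4]]
spent [([346.3, 290.6], 0.68), ([319.6, 276.8], 0.61), ([280.2, 204.8], 0.58)]
returned [([345.2, 287.5], 0.97)]
pred spent [[319.3, 273.7], [344.7, 288.8]] green [(0.7681, 0.0962, np.float32(169.7), 0.045, 0.037, [201.0, 261.0]), (-0.2586, 0.321, np.float32(19.9), 0.151, 0.053, [486.0, 181.0]), (-0.2591, -0.4849, np.float32(11.3), 0.131, 0.043, [328.0, 120.0])]
```

Rim edges are at rows 195.5 and 203.8, against 196.9 and 204.6 for angle 0, so the cover is fully down with the blue top just under it and the battery against the stop. Handing in.

```bash
python3 -c "
from rig import bot
print(bot.hand_in()); s=bot.read_state(); print(s['time_s'],s['force'])"
```

```text
the job is handed in; nothing more can be done
None
the job is handed in; nothing more can be done
```

The battery swap is done and the job is handed in, at about 30.5 s of the 72 s allowed. No verdict was reported.

- **Spent battery:** it stands flat in the red tray at about (0.511, 0.275), parallel to the returned one. I lowered it until it touched the floor before letting go, and the last scene check found it where expected.
- **Fresh battery:** the blue-topped battery is on the rails against the red stop. It sits at about x 0, 1.5–2 mm off centre to −y, and in line with the rails.
- **Cover:** I pressed it onto its stop with 29 N, at a height of 88.8 mm against 88.5 mm expected. The rim shows within 1.5 pixels of where it should be at angle 0, on the side away from open.
- **Checks that failed:**
  - The final close-up could not be viewed because the picture limit was reached, so the last checks are numeric only.
  - In the last top view the arm hid the spent and green batteries. I did not see the green battery again after lifting the fresh one, but the gripper stayed clear of it in every move.

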